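# Lay a set praline mould down in the filling corner

### The job

The shells in the praline mould (the larger mould, with rows of round cavities, standing on its long edge on the white board) have set. Tip it with a light push onto its flat back, cavities up, letting it down under control all the way so that it never drops or slaps down, then slide it home without ramming it into the board's corner, one long side flush against the stop rail and one end flush against the guide rail. Leave the bar mould standing and everything else where it is.

Things in the scene. Friction and masses are not known exactly. Their poses are not given: they have to be found in the camera images.
- praline_mould: Clear rigid block standing on a long edge on the white board: 190 long (its y), 110 high (its z), 24 mm thick (its x), 0.25 to 0.5 kg. Face x = +12 mm has 3 rows of 5 round cavities with dark shells and looks roughly towards the robot; the back, x = -12 mm, is flat and closed. Origin: middle of the edge it stands on. Lying as wanted, laid down away from the robot, its +x points up.
- praline_mould_centre (a point): Centre of that block: 55 mm from its long edges, 95 mm from its ends, 12 mm from both faces. Standing, the mould tips over its lower back edge when leaned about 12 degrees, and falls from there unless its back is supported; its free edge falling more than about 30 mm counts as a slap. Lying, it takes 1 to 4 N to slide it on the board.
- tray: Fixed steel draining tray, 580 mm wide (y), 490 mm deep. Near part: flat white board; far part: bars over a drip trough; stop rail between them. Origin on the table under the board; x away from the robot, y to the left, z up. Board top z = 40 mm, free from x = -145 to 130 mm (stop rail) and from y = -284 mm to 250 mm (guide rail).
- stop_rail: Fixed steel strip, 15 mm wide and 12 mm high above the board, along the board's far side, before the bars. Frame as the tray's; its inner face is the plane x = 130 mm of the tray. Pressing a mould on it harder than about 35 N counts as ramming.
- guide_rail: The same strip along the board's left end; frame as the tray's; its inner face is the plane y = 250 mm of the tray. The same limit of about 35 N holds.
- corner (a point): Point on the board's top where the inner faces of stop rail and guide rail meet (tray x = 130, y = 250, z = 40 mm); axes as the tray's. The mould lying home has its centre -55 mm from here along x, -95 mm along y and 12 mm above.
- bar_mould: The smaller mould, left standing on its long edge on the board beside the praline mould (either may be the left one): 170 mm long, 100 mm high, 24 mm thick, with three long bar-shaped cavities. Axes and origin as for the praline mould.
- bowl: Steel bowl, 156 mm across and 62 mm high, on the table to the left of the tray. Origin: centre of its underside.
- jug: White plastic measuring jug, 90 mm across and 120 mm high, on the table to the left of the tray. Origin: centre of its underside.
- palette_knife: Palette knife with black handle, 270 mm long, on the table to the right of the tray. Origin: under its middle.
- thermometer: Grey probe thermometer, about 170 mm long, on the table to the right of the tray. Origin: under its middle.
- mould_stack: Stack of two empty clear moulds, 200 x 135 mm and 48 mm high, on the table to the right of the tray. Origin: centre of its underside.
Mind the look-alikes: they are no part of the job. Leave any green or turquoise look-alike of the bar_mould alone.

How it is judged:
By the outcome, as a careful person would: the job done as asked, in the order asked, and still so for the second after the job is handed in, with the robot touching nothing.
It also fails if it takes over 69 s, if anything falls off the work surface, if the arm or the gripper's body presses on something with over 40 N, if the wrist force passes 120 N, or if a joint passes its speed limit or range.

### The arm

A 6-joint arm with a two-finger parallel gripper is mounted at the origin on the work surface. World frame = base frame: x ahead of the robot, y to its left, z up, the work surface at z = 0. Lengths are in mm, angles in rad, forces in N, time in s.
With the tool pointing down it reaches from about 350 to 800 mm from the base axis. Payload 7.3 kg.
Tool frame: the origin (TCP) lies midway between the tips of the shut fingers; the grasp point (between the pads) lies 19 mm behind it (bot.hold_point_z is the distance from the TCP to the grasp point, in mm); z points along the fingers, x is the direction in which the jaws open and shut, and the axes are right-handed (so a half turn about z gives the same grasp; the last joint's range is limited). The gripper opens to 85 mm and grips with 20 to 120 N. Pads are 22 mm wide; open, the fingers measure 114 mm over their backs; the gripper's body (76 mm by 85 mm) begins 54 mm behind the grasp point. The pads swing forward as they close: fully open they stand 13 mm farther back than shut.
Start: joints at [-1.491, 0.342, 1.524, -0, 1.275, -0.146], TCP at [117.562, -511.687, 231.322] pointing down, gripper open.
Joint ranges: [-2.53, 2.53], [-0.77, 2.02], [0.04, 2.7], [-1, 4.14], [0.28, 2.66], [-3.11, 3.11]. Speed limits (rad/s): [2.57, 2.57, 3.14, 3.14, 3.14, 3.14].

### API

Orientations are given as a unit quaternion [x, y, z, w].
In Python, from plant import monitor, optics, ticket, bot gives the robot as it stands. The module is installed in compiled form; this text tells all that it offers.
- The arm moves only by the tool drive_tool, never from a script. Its argument "deltas" is a list of rows, each a list of 7 numbers: the turn, a rotation vector about the tool's x, y, z in units of 5 degrees (1.0 is 5 degrees), then the shift along the tool's x, y, z in units of 50 mm (1.0 is 50 mm), then the opening, from 0 (shut) to 1 (fully open). In form: [[ax, ay, az, dx, dy, dz, claw], ...]. A call has 1 to 10 rows; each row shifts and turns the commanded pose from where the row before left it, along the tool's axes as they then stand; what a row does not reach is not made up. A row lasts 1/8 s, in which the tool goes at most 62.5 mm and 10.7 degrees, less where a joint would pass 70% of its speed; a pose out of reach is approached as far as the arm can. A call is refused whole if a number of a shift passes 1 or a number of a turn 1, either way. A call with a gripper value outside its range is refused whole. The fingers move at their own pace and stop on an object; "grip_force" is the grip in N (left out, the last holds). Time passes only in rows, so rows that do not move let the fingers close. It gives the time, the measured TCP pose, the force and the opening at its end, in the units of the state.
- monitor.get_obs(): the state, without advancing time (a new reading comes with each control period).
- optics.grab_frame(name): name is "scene" or "top"; returns a dict with "image" (384x512x3 uint8, blue, green, red), "camera_matrix" (3x3 intrinsics, pixels), "rvec" (rotation vector, rad) and "tvec" (3), from world to camera coordinates, as OpenCV has them. Camera axes: x right, y down, z forward; pixel columns grow to the right and rows downward; lengths in mm; the calibration is good to about 2 mm. A picture is of the moment at which its call begins. There is no depth.
- ticket.hand_in(): hands the job in, once; it reports no verdict.
The state is a dict: "clock": time; "qpos": joint angles; "qvel": joint speeds; "tau": joint torques, N m; "tcp_pos": TCP position; "tool_rot": TCP orientation; "ft_force": force on the tool from outside, world axes, zero at the start; "wrist_torque": the same for the moment, N m; "gripper_width": finger opening in mm.
Only numpy, scipy, OpenCV 4.12 (cv2) and the standard library are available. Lean on these libraries where they do the work, as an engineer would, in place of code of your own. Each camera call takes 0.05 s, during which the arm holds its last target.

## Working session

There is one attempt and no reset: what is moved stays moved. The work goes in short steps, Python scripts to look and compute and a tool call to move; the robot and the scene stay as the last step left them, time stands still between calls to the robot, and variables do not carry over. Pictures are saved under pics/ and viewed, and the job is handed in when it is done.

Besides the shell and the picture viewer there is one more tool, called after "Call:" as a command line: name --pt "numbers of a row" for each row, then --argument value for the rest. drive_tool: Moves the arm, as the interface text tells. Its arguments: {"type":"object","properties":{"deltas":{"type":"array"},"grip_force":{"type":"number"}},"required":["deltas"]}

```bash
mkdir -p pics
cat > h.py <<'E'
import numpy as np, cv2
from plant import monitor, optics, ticket, bot
def save(n,tag):
    f=optics.grab_frame(n); cv2.imwrite(f'pics/{tag}_{n}.png',f['image']); np.savez(f'{tag}_{n}.npz',**f); return f
def ray(f,uv):
    K,rv,t=f['camera_matrix'],f['rvec'],np.array(f['tvec']).reshape(3)
    R=cv2.Rodrigues(np.array(rv))[0]
    p=cv2.undistortPoints(np.array([[uv]],float),K,None)[0,0]
    return -R.T@t, R.T@np.array([p[0],p[1],1])
def onz(f,uv,z):
    o,d=ray(f,uv); return o+d*(z-o[2])/d[2]
def proj(f,P):
    return cv2.projectPoints(np.array(P,float).reshape(-1,3),np.array(f['rvec']),np.array(f['tvec']),f['camera_matrix'],None)[0].reshape(-1,2)
E
python3 - <<'E'
from h import *
for n in('scene','top'):
    f=save(n,'a'); o,_=ray(f,(256,192)); print(n,o)
    im=cv2.resize(f['image'],(800,600),interpolation=cv2.INTER_CUBIC); cv2.imwrite(f'pics/a2_{n}.png',im)
print(monitor.get_obs())
E
```

```text
scene [1139.64814733 -325.67041653  801.43622063]
top [ 232.83897416    4.15228424 1687.4212614 ]
{'clock': 0.1, 'qpos': array([-1.49100763e+00,  3.42639937e-01,  1.52491103e+00,  1.93059705e-05,
        1.27542841e+00, -1.45986958e-01]), 'qvel': array([ 0.00028338, -0.00200706, -0.0056223 , -0.00133441, -0.00025465,
        0.00128166]), 'tau': array([ 1.29004322e-03, -4.34447515e+01, -2.46491235e+01, -2.20608554e-04,
        4.64098732e-03, -3.56944281e-05]), 'tcp_pos': array([ 117.53279647, -511.30495037,  230.70592478]), 'tool_rot': array([ 7.82258372e-01, -6.22953737e-01, -4.67045844e-04, -5.12545933e-04]), 'ft_force': array([ 0.75979978, -0.46880837, -0.55920347]), 'wrist_torque': array([-0.00269607, -0.0040585 , -0.00993856]), 'gripper_width': 85.36871329057406}
```

View pics/a2_scene.png

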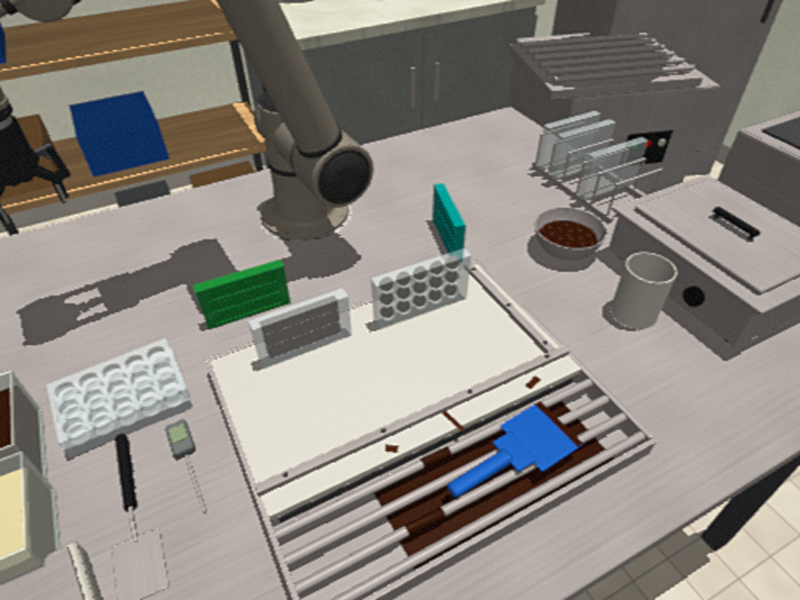

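View pics/a2_top.png

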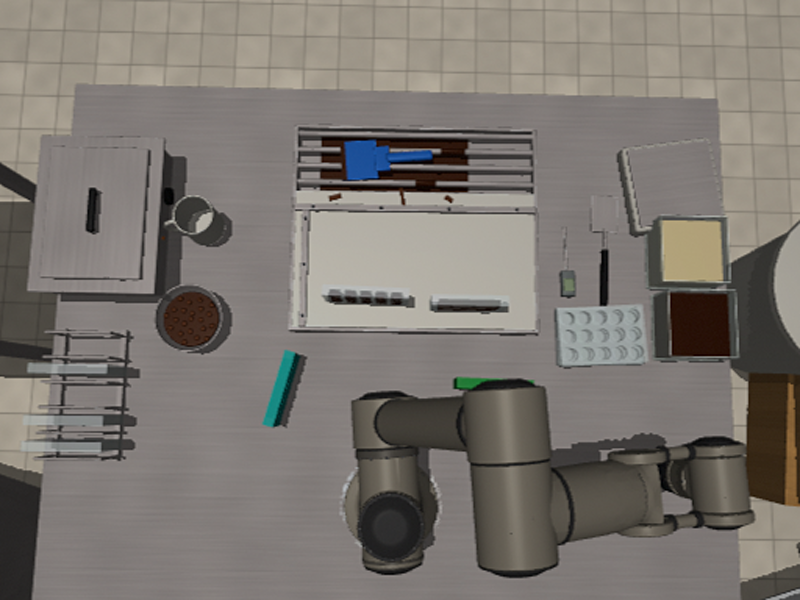

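The scene view shows the praline mould at (420,287) and the bar mould at (300,328), with the tray's stop rail and guide rail beyond them. In the top view the praline mould is at (367,297), the bar mould at (468,303), and the corner at about (304,210). Next I'll zoom in.

Run:
```python
import cv2
a=cv2.imread('pics/a_top.png'); c=a[115:225,175:355]; cv2.imwrite('pics/b_top.png',cv2.resize(c,None,fx=4.4,fy=4.4,interpolation=cv2.INTER_CUBIC))
a=cv2.imread('pics/a_scene.png'); c=a[145:245,130:310]; cv2.imwrite('pics/b_scene.png',cv2.resize(c,None,fx=4.4,fy=4.4,interpolation=cv2.INTER_CUBIC))
```

```text
(no output)
```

View pics/b_top.png

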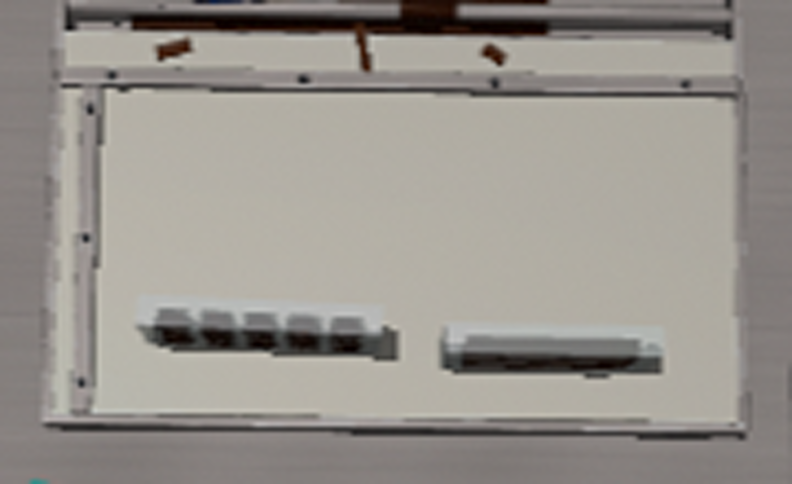

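View pics/b_scene.png

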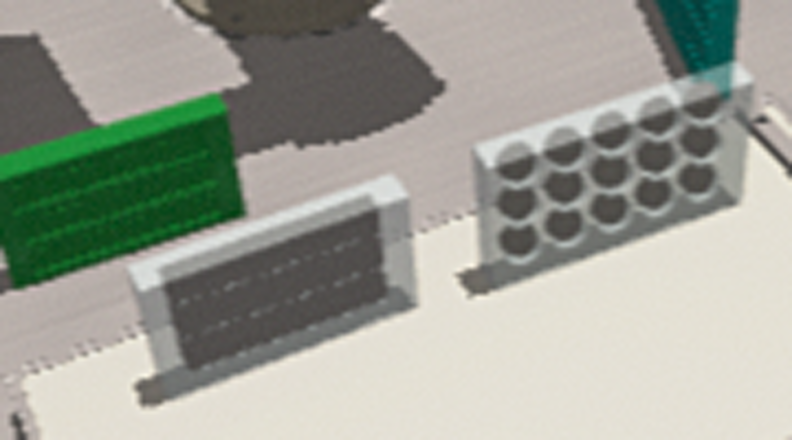

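Run:
```python
from h import *
f=dict(np.load('a_top.npz')); g=cv2.cvtColor(f['image'],cv2.COLOR_BGR2GRAY)
for u in (205,230,260,300,335): print('col',u,list(g[126:142,u]))
for v in (145,160,175,190,205): print('row',v,list(g[v,183:205]))
for v in (205,212):pass
for u in (205,260,320): print('colnear',u,list(g[203:219,u]))
for v in (145,170,200): print('rowR',v,list(g[v,336:350]))
def p(c,z): return onz(f,(175+(c[0]+.5)/4.4-.5,115+(c[1]+.5)/4.4-.5),z).round(1)
for n,c,z in [('stop L',(110,86),52),('stop R',(730,96),52),('guide top',(99,110),52),('guide bot',(94,400),52),('nearL',(45,424),40),('nearR',(742,434),40),('rightfar',(742,100),40)]: print(n,p(c,z))
for n,c in [('P TL',(138,297)),('P TR',(383,304)),('B TL',(443,325)),('B TR',(662,328))]: print(n,p(c,150),p(c,140))
for n,c in [('P bl',(155,347)),('P br',(397,358))]: print(n,p(c,40))
f=dict(np.load('a_scene.npz'))
def p(c,z): return onz(f,(130+(c[0]+.5)/4.4-.5,145+(c[1]+.5)/4.4-.5),z).round(1)
print('scene P top back L,R',p((480,157),150),p((750,80),150),'front',p((473,143),150),p((740,68),150),'bottom back',p((487,283),40),p((745,203),40))
```

```text
col 205 [np.uint8(174), np.uint8(173), np.uint8(174), np.uint8(178), np.uint8(149), np.uint8(133), np.uint8(138), np.uint8(143), np.uint8(53), np.uint8(173), np.uint8(180), np.uint8(176), np.uint8(176), np.uint8(176), np.uint8(176), np.uint8(176)]
col 230 [np.uint8(172), np.uint8(172), np.uint8(173), np.uint8(175), np.uint8(143), np.uint8(140), np.uint8(141), np.uint8(144), np.uint8(113), np.uint8(57), np.uint8(171), np.uint8(176), np.uint8(175), np.uint8(175), np.uint8(174), np.uint8(174)]
col 260 [np.uint8(174), np.uint8(175), np.uint8(177), np.uint8(178), np.uint8(178), np.uint8(145), np.uint8(135), np.uint8(137), np.uint8(156), np.uint8(51), np.uint8(169), np.uint8(175), np.uint8(173), np.uint8(173), np.uint8(173), np.uint8(173)]
col 300 [np.uint8(169), np.uint8(169), np.uint8(169), np.uint8(169), np.uint8(169), np.uint8(171), np.uint8(138), np.uint8(128), np.uint8(130), np.uint8(139), np.uint8(63), np.uint8(168), np.uint8(173), np.uint8(171), np.uint8(171), np.uint8(171)]
col 335 [np.uint8(167), np.uint8(167), np.uint8(168), np.uint8(167), np.uint8(166), np.uint8(169), np.uint8(
[... 3144 characters left out ...]
uint8(147), np.uint8(136), np.uint8(125), np.uint8(125), np.uint8(126), np.uint8(126), np.uint8(126)]
stop L [673.4 193.2  52. ]
stop R [ 676.5 -324.6   52. ]
guide top [652.7 201.6  52. ]
guide bot [410.3 196.9  52. ]
nearL [391.1 237.7  40. ]
nearR [ 394.  -334.8   40. ]
rightfar [ 676.6 -337.2   40. ]
P TL [480.2 154.4 150. ] [481.8 155.4 140. ]
P TR [478.7 -34.7 150. ] [480.3 -34.9 140. ]
B TL [463.2 -81.3 150. ] [464.7 -81.8 140. ]
B TR [ 464.3 -250.8  150. ] [ 465.9 -252.5  140. ]
P bl [456.5 149.8  40. ]
P br [451.4 -49.8  40. ]
scene P top back L,R [467.  -29.6 150. ] [481.9 158.3 150. ] front [453.1 -27.7 150. ] [468.3 159.3 150. ] bottom back [469.2 -30.2  40. ] [484.3 162.8  40. ]
```

Run:
```python
import cv2
a=cv2.imread('pics/a_top.png'); c=a[178:202,202:272]; A=cv2.resize(c,None,fx=11,fy=11,interpolation=cv2.INTER_NEAREST)
b=cv2.imread('pics/a_scene.png'); c=b[156:216,232:306]; B=cv2.resize(c,None,fx=10,fy=5.5,interpolation=cv2.INTER_NEAREST)
B=cv2.copyMakeBorder(B,0,0,0,30,cv2.BORDER_CONSTANT)
import numpy as np
cv2.imwrite('pics/c.png',np.vstack([A[:, :770],B[:,:770]]))
```

```text
(no output)
```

View pics/c.png

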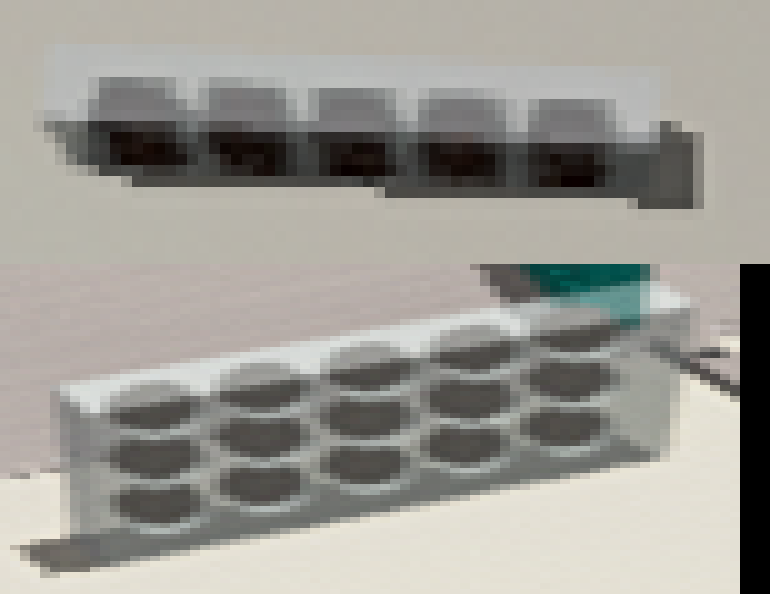

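Run:
```python
from h import *
f=dict(np.load('a_top.npz'));s=dict(np.load('a_scene.npz'))
for n,(X,Y) in dict(FL=(42,45),NL=(45,122),NR=(655,142),FR=(662,66)).items(): print('top',n,onz(f,(202+X/11-.5,178+Y/11-.5),150).round(1))
for n,(X,Y) in dict(frontR=(58,385),backR=(95,408),backL=(692,306),frontL=(658,286)).items(): print('sc',n,onz(s,(232+X/10-.5,156+(Y-264)/5.5-.5),150).round(1))
for n,(X,Y) in dict(backR=(100,562),backL=(665,460)).items(): print('sc bottom',n,onz(s,(232+X/10-.5,156+(Y-264)/5.5-.5),40).round(1))
for y in np.deg2rad([0,2,4]):
    R=np.array([[np.cos(y),-np.sin(y)],[np.sin(y),np.cos(y)]])
    for z in(150,40):
      P=[[*(np.array([464,60])+R@np.array(q)),z] for q in [(12,95),(-12,95),(-12,-95),(12,-95)]]
      a=proj(f,P); b=proj(s,P)
      print(np.rad2deg(y),z,((a-[202,178]+.5)*11).round().tolist(),((b-[232,156]+.5)*[10,5.5]+[0,264]).round().tolist())
```

```text
top FL [482.  156.7 150. ]
top NL [458. 155. 150.]
top NR [455.6 -33.  150. ]
top FR [479.4 -34.8 150. ]
sc frontR [454.8 -28.  150. ]
sc backR [475.  -26.5 150. ]
sc backL [484.1 159.1 150. ]
sc frontL [465.4 159.5 150. ]
sc bottom backR [473.6 -28.5  40. ]
sc bottom backL [484.4 159.4  40. ]
0.0 150 [[47.0, 64.0], [44.0, 141.0], [661.0, 154.0], [663.0, 77.0]] [[665.0, 300.0], [620.0, 275.0], [30.0, 386.0], [68.0, 415.0]]
0.0 40 [[78.0, 117.0], [76.0, 189.0], [652.0, 201.0], [653.0, 129.0]] [[638.0, 453.0], [597.0, 428.0], [48.0, 540.0], [83.0, 569.0]]
2.0 150 [[45.0, 75.0], [46.0, 152.0], [663.0, 143.0], [661.0, 66.0]] [[660.0, 296.0], [613.0, 272.0], [34.0, 390.0], [75.0, 418.0]]
2.0 40 [[76.0, 127.0], [77.0, 199.0], [653.0, 191.0], [652.0, 119.0]] [[633.0, 450.0], [590.0, 425.0], [52.0, 545.0], [90.0, 573.0]]
4.0 150 [[44.0, 85.0], [47.0, 162.0], [664.0, 132.0], [660.0, 56.0]] [[654.0, 292.0], [605.0, 268.0], [39.0, 394.0], [83.0, 422.0]]
4.0 40 [[75.0, 137.0], [78.0, 209.0], [654.0, 181.0], [650.0, 109.0]] [[628.0, 446.0], [583.0, 422.0], [56.0, 549.0], [97.0, 576.0]]
```

```bash
cat >> h.py <<'E'
from scipy.spatial.transform import Rotation as Ro
def pose():
    o=monitor.get_obs(); return o, np.array(o['tcp_pos']), Ro.from_quat(o['tool_rot'])
def tgtR(yaw,tilt=0):
    # yaw deg of tool x about world z, tool pointing down; tilt deg: top leans to +toolx dir (tool z towards -x)
    c,s=np.cos(np.deg2rad(yaw)),np.sin(np.deg2rad(yaw))
    X=np.array([c,s,0]);Z=np.array([0,0,-1.]);Y=np.cross(Z,X)
    R0=Ro.from_matrix(np.column_stack([X,Y,Z]))
    return R0*Ro.from_rotvec([0,-np.deg2rad(tilt),0])
def plan(p,R,p1,R1,n,dec=2):
    rv=(R.inv()*R1).as_rotvec(); rows=[];pc,Rc=np.array(p,float),R
    for k in range(1,n+1):
        pk=p+(p1-p)*k/n; Rk=R*Ro.from_rotvec(rv*k/n)
        a=np.round(np.rad2deg((Rc.inv()*Rk).as_rotvec())/5,dec); d=np.round(Rc.inv().apply(pk-pc)/50,dec)
        rows.append([*a,*d]); pc=pc+Rc.apply(d*50); Rc=Rc*Ro.from_rotvec(np.deg2rad(a*5))
    for r in rows: print([float(x)+0.0 for x in r])
    return pc,Rc
def st():
    o,p,R=pose(); M=R.as_matrix()
    z=M[:,2]; print('t',round(o['clock'],2),'p',p.round(1),'X',M[:,0].round(3),'Z',z.round(3),'F',o['ft_force'].round(1),'w',round(o['gripper_width'],1),'q',o['qpos'].round(2))
E
python3 - <<'E'
from h import *
o,p,R=pose()
plan(p,R,np.array([469,62,230.]),tgtR(-1.2),17)
E
```

```text
[0.0, 0.0, -0.89, -0.56, -0.55, 0.0]
[0.0, 0.0, -0.9, -0.52, -0.6, 0.0]
[0.0, 0.0, -0.89, -0.48, -0.64, 0.01]
[0.0, 0.0, -0.89, -0.42, -0.67, 0.0]
[0.0, 0.0, -0.89, -0.37, -0.7, 0.0]
[-0.01, 0.0, -0.9, -0.31, -0.72, 0.0]
[0.0, 0.0, -0.89, -0.25, -0.75, 0.0]
[0.0, 0.01, -0.89, -0.2, -0.77, 0.0]
[0.0, 0.0, -0.89, -0.13, -0.78, 0.0]
[0.0, 0.0, -0.9, -0.08, -0.79, 0.0]
[0.0, 0.0, -0.89, -0.01, -0.79, 0.01]
[0.0, 0.0, -0.89, 0.05, -0.79, 0.0]
[0.0, 0.0, -0.89, 0.11, -0.78, 0.0]
[0.0, 0.0, -0.9, 0.17, -0.77, 0.0]
[0.0, 0.0, -0.89, 0.23, -0.76, 0.0]
[0.0, 0.0, -0.89, 0.29, -0.74, 0.0]
[0.0, 0.0, -0.89, 0.34, -0.71, 0.0]
```

Call:
drive_tool --pt "0 0 -0.9 -0.56 -0.55 -0.1 1" --pt "0 0 -0.9 -0.52 -0.6 -0.1 1" --pt "0 0 -0.9 -0.48 -0.64 -0.1 1" --pt "0 0 -0.9 -0.42 -0.67 0 1" --pt "0 0 -0.9 -0.37 -0.7 0 1" --pt "0 0 -0.9 -0.31 -0.72 0 1" --pt "0 0 -0.9 -0.25 -0.75 0 1" --pt "0 0 -0.9 -0.2 -0.77 0 1"

```text
clock: 1.1
tcp_pos: [282.7, -240.1, 246.1]
tool_rot: [0.937, -0.35, -0.0, -0.0]
ft_force: [-0.0, -0.4, 0.2]
gripper_width: 85.2
```

Call:
drive_tool --pt "0 0 -0.9 -0.13 -0.78 0 1" --pt "0 0 -0.9 -0.08 -0.79 0 1" --pt "0 0 -0.9 -0.01 -0.79 0 1" --pt "0 0 -0.9 0.05 -0.79 0 1" --pt "0 0 -0.9 0.11 -0.78 0 1" --pt "0 0 -0.9 0.17 -0.77 0 1" --pt "0 0 -0.9 0.23 -0.76 0 1" --pt "0 0 -0.9 0.29 -0.74 0 1" --pt "0 0 -0.8 0.34 -0.71 0 1"

```text
clock: 2.22
tcp_pos: [466.3, 64.8, 246.0]
tool_rot: [1.0, -0.008, -0.0, 0.0]
ft_force: [0.8, -0.7, 0.0]
gripper_width: 85.0
```

Run:
```python
from h import *
st()
f=save('scene','d'); st()
```

```text
t 2.23 p [466.3  64.8 246. ] X [ 1.    -0.016 -0.001] Z [-0.001 -0.    -1.   ] F [ 0.8 -0.7  0. ] w 85.0 q [-0.02  0.23  1.64 -0.    1.27 -0.01]
t 2.27 p [468.2  67.9 245.9] X [ 1.    -0.012  0.001] Z [ 0.001  0.002 -1.   ] F [-0.3  1.7 -0.2] w 85.9 q [-0.02  0.23  1.64  0.    1.27 -0.01]
```

Call:
drive_tool --pt "0 -1 0 0.15 0 0 1" --pt "0 -1 0 0.15 0 0 1" --pt "0 -1 0 0.15 0 0 1" --pt "0 -1 0 0.15 0 0 1" --pt "0 -1 0 0.15 0 0 1" --pt "0 -1 0 0.15 0 0 1" --pt "0 -1 0 0.15 0 0 1" --pt "0 -1 0 0.15 0 0 1" --pt "0 -1 0 0.15 0 0 1" --pt "0 -1 0 0.15 0 0 1"

```text
clock: 3.52
tcp_pos: [533.3, 62.2, 217.8]
tool_rot: [0.906, -0.008, -0.424, -0.004]
ft_force: [0.4, -1.2, 0.1]
gripper_width: 85.1
```

Call:
drive_tool --pt "0 -1 0 0 0 0 1" --pt "0 -1 0 0 0 0 1" --pt "0 0 0 0 0 0 1"

```text
clock: 3.9
tcp_pos: [533.1, 62.1, 215.9]
tool_rot: [0.865, -0.008, -0.502, -0.005]
ft_force: [0.1, 0.0, 0.2]
gripper_width: 85.5
```

Run:
```python
from h import *
st()
f=save('scene','e')
```

```text
t 3.9 p [533.1  62.1 215.9] X [ 0.497 -0.009 -0.868] Z [-0.868  0.016 -0.497] F [0.1 0.  0.2] w 85.5 q [-0.02  1.04  0.69 -0.01  2.46 -0.01]
```

View pics/e_scene.png

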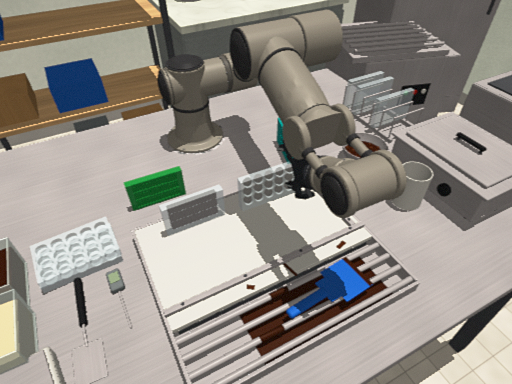

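Run:
```python
from h import *
o,p,R=pose()
plan(p,R,np.array([469,62,205.]),tgtR(-1.2),12)
```

```text
[0.0, 1.0, 0.0, -0.04, 0.0, 0.1]
[0.0, 1.0, 0.0, -0.04, 0.0, 0.1]
[0.0, 1.0, 0.01, -0.05, 0.01, 0.1]
[0.0, 1.0, 0.0, -0.07, 0.0, 0.09]
[0.01, 1.0, 0.0, -0.06, 0.0, 0.08]
[0.0, 1.0, 0.0, -0.08, 0.0, 0.08]
[0.0, 1.01, 0.0, -0.08, 0.01, 0.07]
[0.0, 1.0, 0.01, -0.09, 0.0, 0.06]
[0.0, 1.0, 0.0, -0.09, 0.0, 0.06]
[0.0, 1.0, 0.0, -0.1, 0.0, 0.04]
[0.0, 1.0, 0.0, -0.1, 0.01, 0.04]
[0.0, 1.0, 0.0, -0.11, 0.0, 0.03]
```

Call:
drive_tool --pt "0 1 0 -0.04 0 0.1 1" --pt "0 1 0 -0.04 0 0.1 1" --pt "0 1 0 -0.05 0 0.1 1" --pt "0 1 0 -0.07 0 0.09 1" --pt "0 1 0 -0.06 0 0.08 1" --pt "0 1 0 -0.08 0 0.08 1" --pt "0 1 0 -0.08 0 0.07 1" --pt "0 1 0 -0.09 0 0.06 1" --pt "0 1 0 -0.09 0 0.06 1" --pt "0 1 0 -0.1 0 0.04 1"

```text
clock: 5.2
tcp_pos: [479.7, 63.3, 210.0]
tool_rot: [0.996, -0.009, -0.084, -0.001]
ft_force: [1.1, 0.9, -0.8]
gripper_width: 85.3
```

Call:
drive_tool --pt "0 1 0 -0.1 0 0.04 1" --pt "0 1 0 -0.11 0 0.03 1" --pt "0 0 0 0 0 0 1" --pt "0 0 0 0 0 0 1"

```text
clock: 5.7
tcp_pos: [469.5, 63.4, 207.4]
tool_rot: [1.0, -0.009, 0.001, 0.0]
ft_force: [-0.2, -0.3, -0.6]
gripper_width: 85.4
```

Run:
```python
from h import *
st()
f=save('scene','g')
c=f['image'][110:230,200:340]; cv2.imwrite('pics/g2.png',cv2.resize(c,None,fx=5,fy=5))
st()
```

```text
t 5.7 p [469.5  63.4 207.4] X [ 1.    -0.019  0.002] Z [ 0.002 -0.    -1.   ] F [-0.2 -0.3 -0.6] w 85.4 q [-0.03  0.27  1.7  -0.    1.17 -0.01]
t 5.75 p [469.7  63.4 207.1] X [ 1.    -0.019  0.001] Z [ 0.001 -0.    -1.   ] F [0.7 0.2 0.4] w 85.4 q [-0.03  0.27  1.7  -0.    1.17 -0.01]
```

View pics/g2.png

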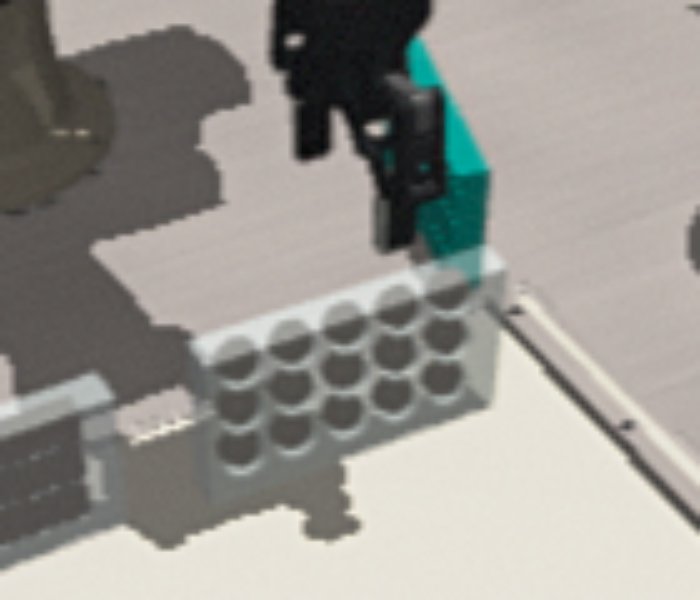

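The open gripper straddles above the mould: its fingers show at (310,140) and (395,230), and the mould's top edge runs from (195,345) to (500,255). I'll descend now.

Call:
drive_tool --pt "0 0 0 0 0 0.4 1" --pt "0 0 0 0 0 0.4 1" --pt "0 0 0 0 0 0.4 1" --pt "0 0 0 0 0 0.4 1" --pt "0 0 0 0 0 0.34 1" --pt "0 0 0 0 0 0 1" --pt "0 0 0 0 0 0 1"

```text
clock: 6.62
tcp_pos: [469.7, 63.4, 109.8]
tool_rot: [1.0, -0.009, 0.0, 0.0]
ft_force: [-0.2, -1.0, 0.7]
gripper_width: 85.6
```

Run:
```python
from h import *
st()
for n in('scene','top'):
    f=save(n,'i')
    c=f['image'][110:230,200:340] if n=='scene' else f['image'][140:230,180:320]
    cv2.imwrite(f'pics/i2_{n}.png',cv2.resize(c,None,fx=5,fy=5))
```

```text
t 6.62 p [469.7  63.4 109.8] X [ 1.    -0.019  0.001] Z [ 0.001 -0.    -1.   ] F [-0.2 -1.   0.7] w 85.6 q [-0.03  0.39  1.83 -0.    0.92 -0.01]
```

View pics/i2_scene.png

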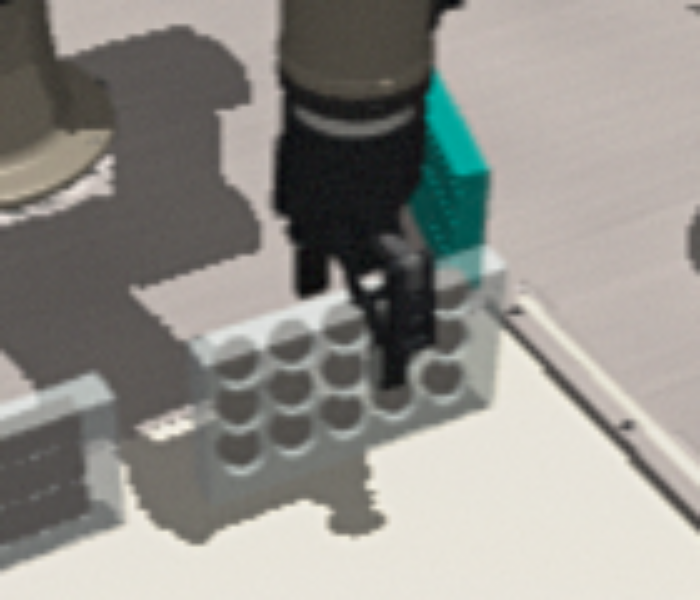

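The fingers now straddle the mould, with the back fingertip at (390,385) over the back face. Next I narrow the cage.

Call:
drive_tool --pt "0 0 0 0 0 0 0.7" --pt "0 0 0 0 0 0 0.55" --pt "0 0 0 0 0 0 0.45" --pt "0 0 0 0 0 0 0.42" --pt "0 0 0 0 0 0 0.42" --grip_force 20

```text
clock: 7.35
tcp_pos: [468.9, 63.5, 109.4]
tool_rot: [1.0, -0.009, -0.0, 0.0]
ft_force: [-0.3, 0.4, 0.1]
gripper_width: 36.1
```

Run:
```python
from h import *
st()
o,p,R=pose()
# rotate about pivot
piv=np.array([481,62.,40]); ax=np.array([0.0,1,0]); 
v=p-piv; Rc=R
for k in range(12):
    v2=Ro.from_rotvec(np.deg2rad(5)*ax).apply(v); print((v2+piv).round(1), (Rc.inv().apply(v2-v)/50).round(3)); v=v2; Rc=Ro.from_rotvec(np.deg2rad(5)*ax)*Rc
```

```text
t 7.35 p [468.9  63.5 109.4] X [ 1.    -0.019 -0.   ] Z [-0. -0. -1.] F [-0.3  0.4  0.1] w 36.1 q [-0.03  0.39  1.83 -0.    0.92 -0.01]
[475.   63.5 110.2] [ 0.122 -0.002 -0.016]
[481.2  63.5 110.5] [ 0.122 -0.002 -0.016]
[487.3  63.5 110.2] [ 0.122 -0.002 -0.016]
[493.4  63.5 109.4] [ 0.122 -0.002 -0.016]
[499.4  63.5 108. ] [ 0.122 -0.002 -0.016]
[505.3  63.5 106.2] [ 0.122 -0.002 -0.016]
[511.   63.5 103.8] [ 0.122 -0.002 -0.016]
[516.4  63.5 101. ] [ 0.122 -0.002 -0.016]
[521.6  63.5  97.6] [ 0.122 -0.002 -0.016]
[526.5  63.5  93.9] [ 0.122 -0.002 -0.016]
[531.   63.5  89.7] [ 0.122 -0.002 -0.016]
[535.1  63.5  85.2] [ 0.122 -0.002 -0.016]
```

Call:
drive_tool --pt "0 -0.4 0 0.05 0 -0.006 0.42" --pt "0 -0.4 0 0.05 0 -0.006 0.42" --pt "0 -0.4 0 0.05 0 -0.006 0.42" --pt "0 -0.3 0 0.036 0 -0.005 0.42" --pt "0 -0.3 0 0.036 0 -0.005 0.42" --pt "0 -0.3 0 0.036 0 -0.005 0.42" --pt "0 -0.3 0 0.036 0 -0.005 0.42" --pt "0 0 0 0 0 0 0.42"

```text
clock: 8.35
tcp_pos: [484.2, 63.1, 109.8]
tool_rot: [0.994, -0.009, -0.105, -0.001]
ft_force: [0.6, 0.5, -1.0]
gripper_width: 35.5
```

Run:
```python
from h import *
st()
f=save('scene','j')
c=f['image'][110:230,200:340]
cv2.imwrite(f'pics/j2.png',cv2.resize(c,None,fx=5,fy=5))
```

```text
t 8.35 p [484.2  63.1 109.8] X [ 0.978 -0.018 -0.208] Z [-0.208  0.004 -0.978] F [ 0.6  0.5 -1. ] w 35.5 q [-0.03  0.52  1.62 -0.    1.21 -0.01]
```

View pics/j2.png

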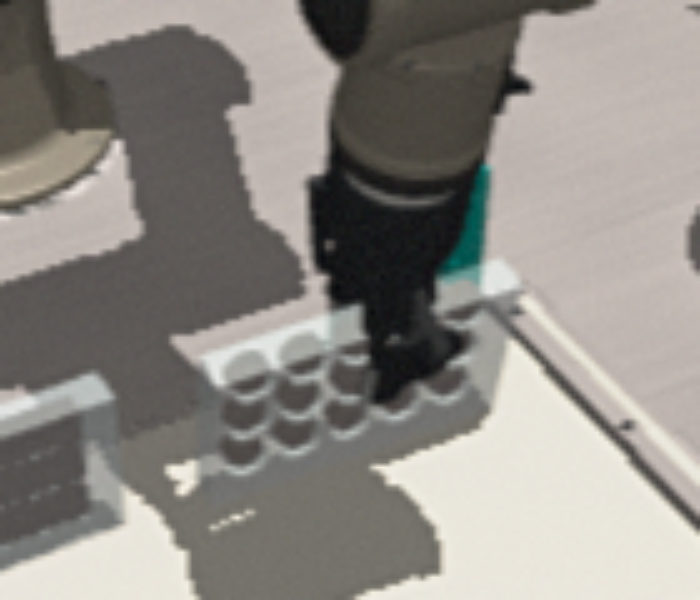

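The mould leans (its top right corner is now near (520,275)) and forces stay low. I'll continue the rotation.

Call:
drive_tool --pt "0 -0.3 0 0.036 0 -0.005 0.42" --pt "0 -0.3 0 0.036 0 -0.005 0.42" --pt "0 -0.3 0 0.036 0 -0.005 0.42" --pt "0 -0.3 0 0.036 0 -0.005 0.42" --pt "0 -0.4 0 0.05 0 -0.006 0.42" --pt "0 -0.4 0 0.05 0 -0.006 0.42" --pt "0 -0.4 0 0.05 0 -0.006 0.42" --pt "0 -0.4 0 0.05 0 -0.006 0.42" --pt "0 -0.4 0 0.05 0 -0.006 0.42" --pt "0 0 0 0 0 0 0.42"

```text
clock: 9.65
tcp_pos: [503.5, 62.7, 105.2]
tool_rot: [0.97, -0.009, -0.242, -0.002]
ft_force: [-0.2, -1.1, -0.3]
gripper_width: 35.3
```

Run:
```python
from h import *
st()
f=save('scene','k')
c=f['image'][110:230,200:340]
cv2.imwrite(f'pics/k2.png',cv2.resize(c,None,fx=5,fy=5))
```

```text
t 9.65 p [503.5  62.7 105.2] X [ 0.882 -0.017 -0.47 ] Z [-0.47   0.009 -0.883] F [-0.2 -1.1 -0.3] w 35.3 q [-0.03  0.73  1.33 -0.    1.57 -0.01]
```

View pics/k2.png

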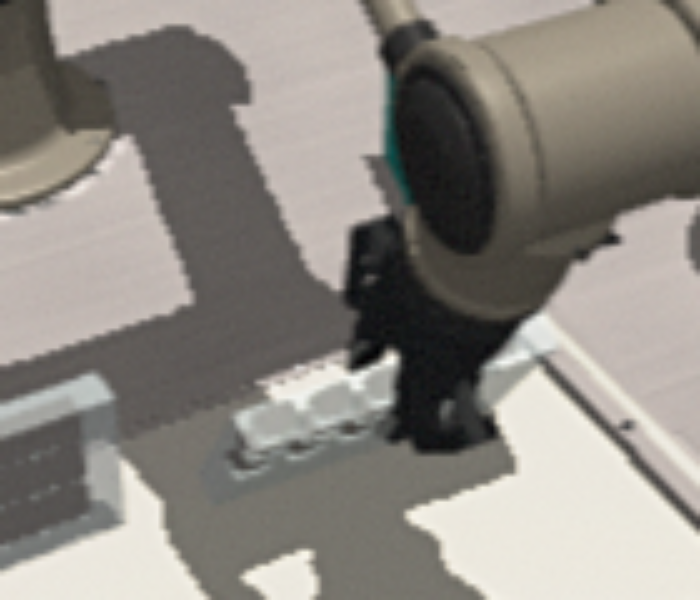

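```bash
cat >> h.py <<'E'
def show(f,tag,piv,th,yaw,crop,extra=True):
    u0,v0,u1,v1=crop; im=cv2.resize(f['image'][v0:v1,u0:u1],None,fx=5,fy=5)
    t=np.deg2rad(th); y=np.deg2rad(yaw); ex=np.array([np.cos(y),np.sin(y),0]); ey=np.array([-np.sin(y),np.cos(y),0]); ez=np.array([0,0,1.])
    up=ex*np.sin(t)+ez*np.cos(t); fr=-ex*np.cos(t)+ez*np.sin(t)
    P=[np.array(piv)+a*ey+b*up+c*fr for a in(-95,95) for b in(0,110) for c in(0,24)]
    q=((proj(f,P)-[u0,v0]+.5)*5).astype(int)
    for i,j in [(0,1),(0,2),(1,3),(2,3),(4,5),(4,6),(5,7),(6,7),(0,4),(1,5),(2,6),(3,7)]: cv2.line(im,tuple(map(int,q[i])),tuple(map(int,q[j])),(0,0,255),1)
    cv2.imwrite(f'pics/{tag}.png',im)
E
python3 - <<'E'
from h import *
f=dict(np.load('k_scene.npz'))
show(f,'k3',[481,62,40],38,-1.5,(200,110,340,230))
E
```

View pics/k3.png

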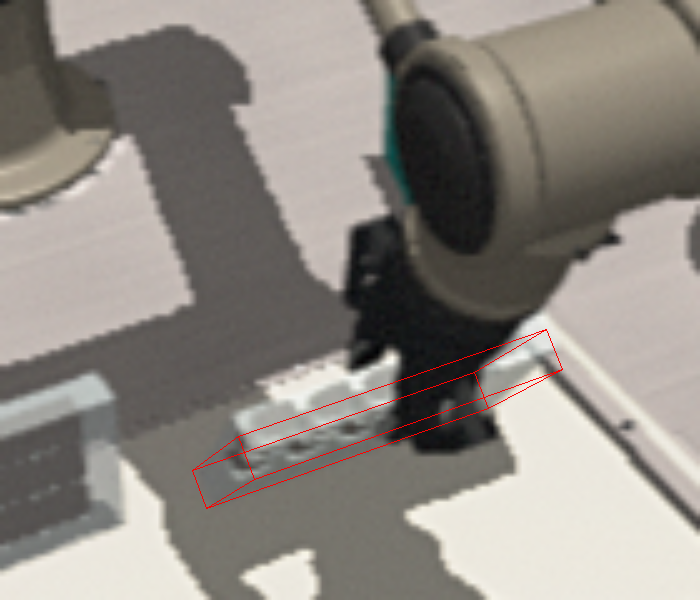

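At a lean of about 34° the mould sits on the back finger as predicted: the outline drawn for 38° is slightly past its edge at (240,415). I'll carry on.

Call:
drive_tool --pt "0 -0.4 0 0.05 0 -0.006 0.42" --pt "0 -0.4 0 0.05 0 -0.006 0.42" --pt "0 -0.4 0 0.05 0 -0.006 0.42" --pt "0 -0.4 0 0.05 0 -0.006 0.42" --pt "0 -0.4 0 0.05 0 -0.006 0.42" --pt "0 -0.4 0 0.05 0 -0.006 0.42" --pt "0 -0.4 0 0.05 0 -0.006 0.42" --pt "0 -0.4 0 0.05 0 -0.006 0.42" --pt "0 0 0 0 0 0 0.42"

```text
clock: 10.82
tcp_pos: [520.8, 62.4, 95.9]
tool_rot: [0.927, -0.009, -0.375, -0.003]
ft_force: [0.4, -0.7, -1.7]
gripper_width: 35.9
```

Run:
```python
from h import *
st()
f=save('scene','l')
show(f,'l3',[481,62,40],50,-1.5,(200,110,340,230))
```

```text
t 10.82 p [520.8  62.4  95.9] X [ 0.719 -0.013 -0.695] Z [-0.695  0.013 -0.719] F [ 0.4 -0.7 -1.7] w 35.9 q [-0.02  0.94  1.05 -0.    1.92 -0.01]
```

View pics/l3.png

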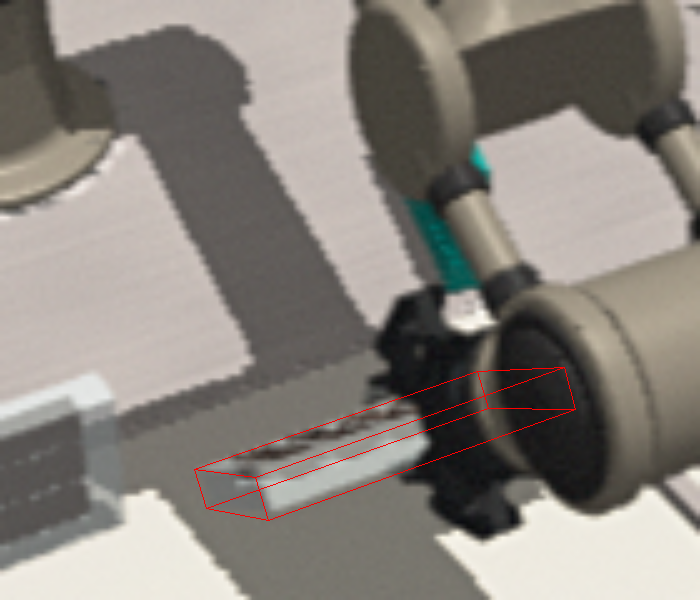

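The 50° outline matches well. I'll keep going to a 60° tool tilt.

Call:
drive_tool --pt "0 -0.4 0 0.05 0 -0.006 0.42" --pt "0 -0.4 0 0.05 0 -0.006 0.42" --pt "0 -0.4 0 0.05 0 -0.006 0.42" --pt "0 -0.4 0 0.05 0 -0.006 0.42" --pt "0 -0.4 0 0.05 0 -0.006 0.42" --pt "0 -0.4 0 0.05 0 -0.006 0.42" --pt "0 -0.4 0 0.05 0 -0.006 0.42" --pt "0 -0.4 0 0.05 0 -0.006 0.42" --pt "0 0 0 0 0 0 0.42"

```text
clock: 12.0
tcp_pos: [535.0, 62.2, 81.9]
tool_rot: [0.866, -0.008, -0.5, -0.005]
ft_force: [-0.7, -1.6, -1.4]
gripper_width: 35.9
```

Run:
```python
from h import *
st()
f=save('scene','m')
show(f,'m3',[481,62,40],66,-1.5,(200,130,340,250))
```

```text
t 12.0 p [535.   62.2  81.9] X [ 0.5   -0.009 -0.866] Z [-0.866  0.016 -0.5  ] F [-0.7 -1.6 -1.4] w 35.9 q [-0.02  1.18  0.76 -0.01  2.25 -0.01]
```

View pics/m3.png

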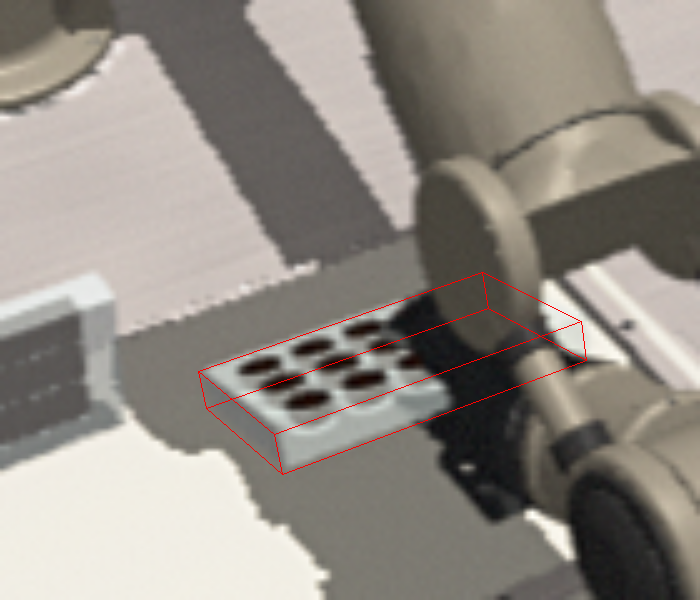

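The lean is about 66°, as drawn. Next I open the jaws slowly, so the back finger lowers the free edge.

Call:
drive_tool --pt "0 0 0 0 0 0 0.47" --pt "0 0 0 0 0 0 0.52" --pt "0 0 0 0 0 0 0.57" --pt "0 0 0 0 0 0 0.62" --pt "0 0 0 0 0 0 0.66" --pt "0 0 0 0 0 0 0.7" --pt "0 0 0 0 0 0 0.7"

```text
clock: 12.92
tcp_pos: [535.2, 62.2, 82.5]
tool_rot: [0.866, -0.008, -0.5, -0.005]
ft_force: [-0.6, -0.4, -1.5]
gripper_width: 59.7
```

Run:
```python
from h import *
st()
f=save('scene','n')
show(f,'n3',[481,62,40],72,-1.5,(200,130,340,250))
```

```text
t 12.93 p [535.2  62.2  82.5] X [ 0.5   -0.009 -0.866] Z [-0.866  0.016 -0.5  ] F [-0.6 -0.4 -1.5] w 59.7 q [-0.02  1.17  0.76 -0.01  2.25 -0.01]
```

View pics/n3.png

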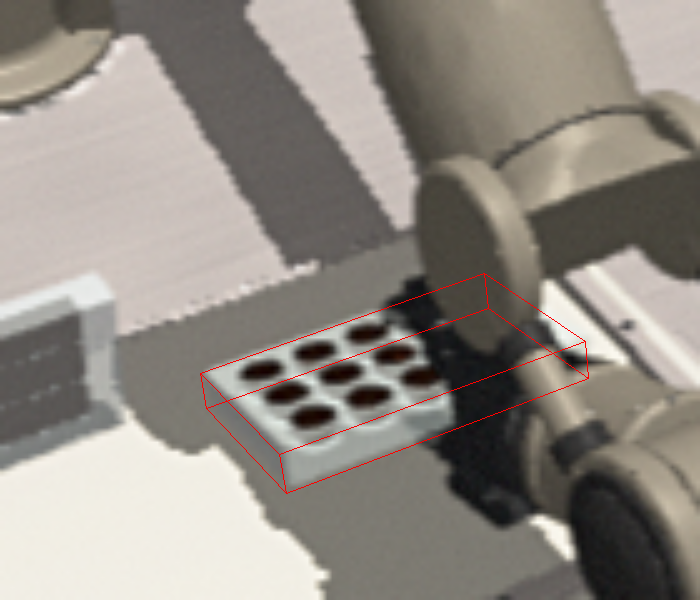

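Call:
drive_tool --pt "0 0 0 0.06 0 -0.075 0.7" --pt "0 0 0 0.06 0 -0.075 0.7" --pt "0 0 0 0.06 0 -0.075 0.7" --pt "0 0 0 0.06 0 -0.075 0.7" --pt "0 0 0 0.06 0 -0.075 0.7" --pt "0 0 0 0 0 0 0.7"

```text
clock: 13.72
tcp_pos: [559.3, 61.7, 78.5]
tool_rot: [0.866, -0.008, -0.5, -0.005]
ft_force: [0.9, 1.4, -1.2]
gripper_width: 59.9
```

Run:
```python
from h import *
st()
f=save('scene','o')
show(f,'o3',[481,62,40],79,-1.5,(200,130,340,250))
```

```text
t 13.72 p [559.3  61.7  78.5] X [ 0.5   -0.009 -0.866] Z [-0.866  0.016 -0.5  ] F [ 0.9  1.4 -1.2] w 59.9 q [-0.02  1.24  0.62 -0.01  2.33 -0.01]
```

View pics/o3.png

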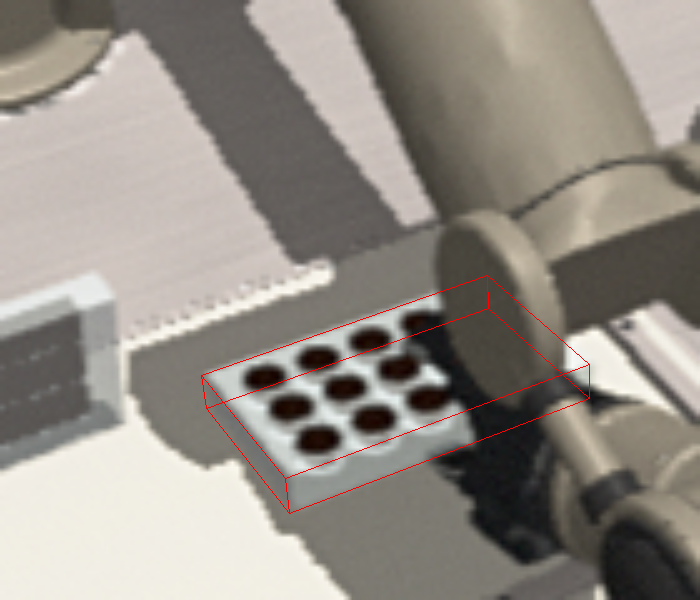

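Call:
drive_tool --pt "0 0 0 0.043 0 0.0 0.7" --pt "0 0 0 0.025 0 -0.03 0.7" --pt "0 0 0 0 0 0 0.7"

```text
clock: 14.15
tcp_pos: [562.0, 61.7, 76.6]
tool_rot: [0.866, -0.008, -0.5, -0.005]
ft_force: [1.2, -0.6, -0.3]
gripper_width: 59.7
```

Run:
```python
from h import *
st()
f=save('scene','p')
show(f,'p3',[481,62,40],81,-1.5,(200,130,340,250))
```

```text
t 14.15 p [562.   61.7  76.6] X [ 0.5   -0.009 -0.866] Z [-0.866  0.016 -0.5  ] F [ 1.2 -0.6 -0.3] w 59.7 q [-0.02  1.25  0.6  -0.01  2.34 -0.01]
```

View pics/p3.png

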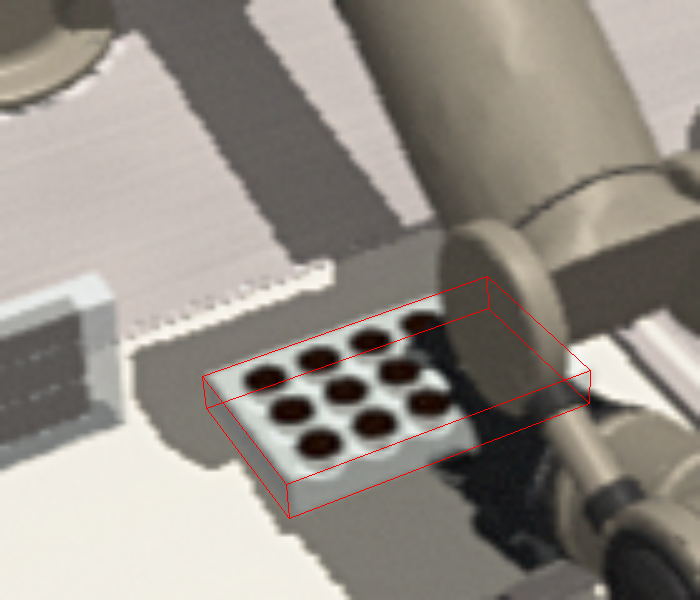

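Call:
drive_tool --pt "0 0 0 0.04 0 -0.015 0.7" --pt "0 0 0 0.025 0 -0.035 0.7" --pt "0 0 0 0.02 0 -0.035 0.7" --pt "0 0 0 0.02 0 -0.035 0.7" --pt "0 0 0 0 0 0 0.7"

```text
clock: 14.82
tcp_pos: [570.0, 61.6, 75.0]
tool_rot: [0.866, -0.008, -0.5, -0.005]
ft_force: [0.6, -0.5, -1.4]
gripper_width: 60.2
```

Run:
```python
from h import *
st()
f=save('scene','q')
show(f,'q3',[481,62,40],84,-1.5,(200,130,340,250))
```

```text
t 14.82 p [570.   61.6  75. ] X [ 0.5   -0.009 -0.866] Z [-0.866  0.016 -0.5  ] F [ 0.6 -0.5 -1.4] w 60.2 q [-0.02  1.27  0.55 -0.01  2.37 -0.01]
```

View pics/q3.png

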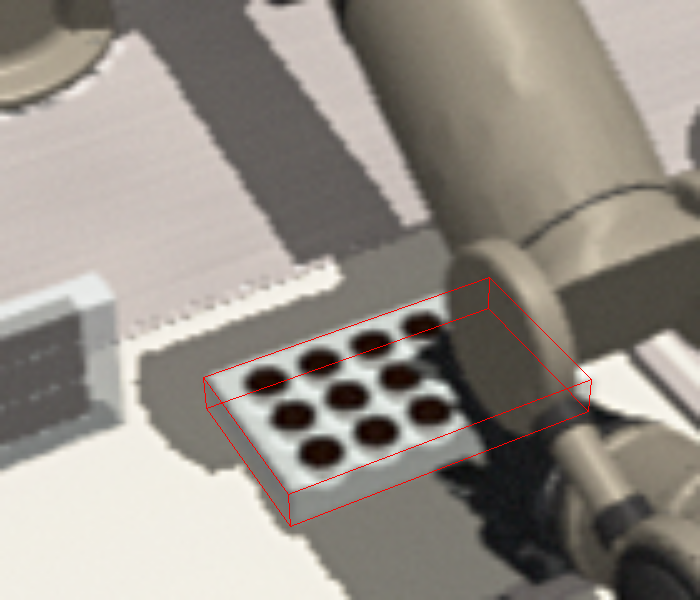

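Call:
drive_tool --pt "0 0 0 0.03 0 0.0 0.7" --pt "0 0 0 0.03 0 0.0 0.7" --pt "0 0 0 0 0 0 0.7"

```text
clock: 15.25
tcp_pos: [571.3, 61.5, 72.3]
tool_rot: [0.866, -0.008, -0.5, -0.005]
ft_force: [1.3, -0.5, -0.5]
gripper_width: 59.6
```

Call:
drive_tool --pt "0 0 0 0.02 0 -0.035 0.7" --pt "0 0 0 0.02 0 -0.035 0.7" --pt "0 0 0 0.02 0 -0.035 0.7" --pt "0 0 0 0.02 0 -0.035 0.7" --pt "0 0 0 0 0 0 0.7"

```text
clock: 15.88
tcp_pos: [579.4, 61.4, 72.4]
tool_rot: [0.866, -0.008, -0.5, -0.005]
ft_force: [-0.3, 0.4, -0.6]
gripper_width: 59.8
```

Run:
```python
from h import *
st()
f=save('scene','r')
show(f,'r3',[481,62,40],88,-1.5,(200,130,340,250))
```

```text
t 15.88 p [579.4  61.4  72.4] X [ 0.5   -0.009 -0.866] Z [-0.866  0.016 -0.5  ] F [-0.3  0.4 -0.6] w 59.8 q [-0.02  1.31  0.48 -0.01  2.4  -0.01]
```

View pics/r3.png

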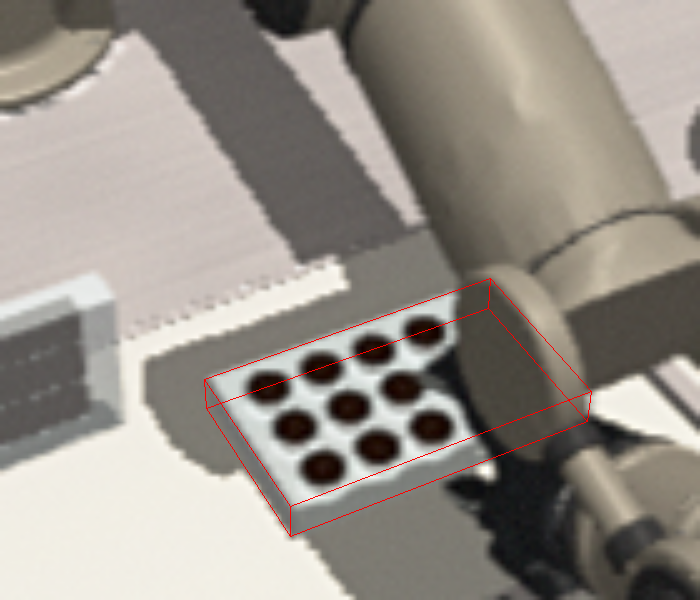

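The lean is about 87°, with just millimetres left. I'll withdraw slowly and then back out along the tool axis.

Call:
drive_tool --pt "0 0 0 0.02 0 -0.035 0.7" --pt "0 0 0 0.02 0 -0.035 0.7" --pt "0 0 0 0.02 0 -0.035 0.7" --pt "0 0 0 0.02 0 -0.035 0.7" --pt "0 0 0 0.02 0 -0.035 0.7" --pt "0 0 0 0.01 0 -0.1 0.7" --pt "0 0 0 0 0 -0.3 0.7" --pt "0 0 0 0 0 -0.4 0.7" --pt "0 0 0 -0.1 0 -0.4 0.7" --pt "0 0 0 0 0 0 0.7"

```text
clock: 17.18
tcp_pos: [620.8, 58.9, 94.2]
tool_rot: [0.874, -0.008, -0.485, -0.005]
ft_force: [0.3, 0.1, -0.3]
gripper_width: 60.0
```

Run:
```python
from h import *
st()
f=save('scene','s')
show(f,'s3',[481,62,40],90,-1.5,(200,130,340,250))
```

```text
t 17.18 p [620.8  58.9  94.2] X [ 0.529 -0.01  -0.849] Z [-0.848  0.017 -0.529] F [ 0.3  0.1 -0.3] w 60.0 q [-0.03  1.46  0.04 -0.01  2.66 -0.01]
```

View pics/s3.png

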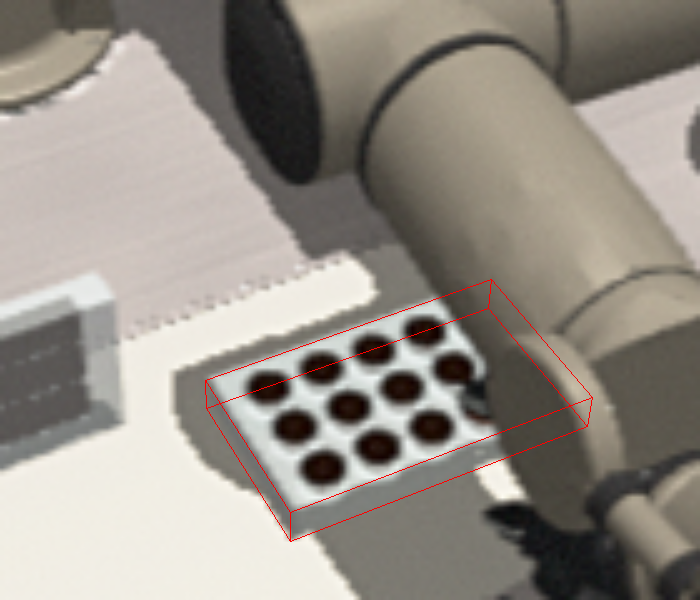

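Run:
```python
from h import *
o,p,R=pose()
a,b=plan(p,R,np.array([590,60,190]),tgtR(-1.2,30),6)
a,b=plan(a,b,np.array([480,62,190]),tgtR(45),10,1+1)
a,b=plan(a,b,np.array([425,62,190]),tgtR(88.8),9,1+1)
```

```text
[0.0, 0.93, 0.0, -0.33, 0.0, -0.08]
[0.0, 0.94, 0.01, -0.31, 0.0, -0.11]
[0.0, 0.93, 0.0, -0.31, 0.0, -0.13]
[0.01, 0.94, 0.0, -0.3, -0.01, -0.16]
[0.0, 0.93, 0.0, -0.28, 0.0, -0.18]
[0.0, 0.94, 0.01, -0.27, 0.0, -0.21]
[-0.24, 0.57, -0.9, -0.19, 0.0, 0.11]
[-0.24, 0.56, -0.91, -0.2, -0.02, 0.1]
[-0.25, 0.57, -0.9, -0.19, -0.03, 0.09]
[-0.24, 0.57, -0.9, -0.2, -0.05, 0.08]
[-0.24, 0.56, -0.9, -0.2, -0.07, 0.07]
[-0.24, 0.57, -0.91, -0.19, -0.09, 0.06]
[-0.24, 0.57, -0.9, -0.19, -0.1, 0.04]
[-0.24, 0.56, -0.9, -0.19, -0.11, 0.04]
[-0.25, 0.57, -0.91, -0.17, -0.14, 0.02]
[-0.24, 0.57, -0.9, -0.16, -0.14, 0.01]
[0.0, 0.0, -0.97, -0.09, -0.09, 0.0]
[0.0, 0.0, -0.98, -0.08, -0.09, 0.0]
[0.0, 0.0, -0.97, -0.07, -0.1, 0.0]
[0.0, 0.0, -0.97, -0.06, -0.11, 0.0]
[0.0, 0.0, -0.98, -0.05, -0.11, 0.0]
[0.0, 0.0, -0.97, -0.05, -0.11, 0.0]
[0.0, 0.0, -0.97, -0.03, -0.12, 0.0]
[0.0, 0.0, -0.97, -0.02, -0.12, 0.0]
[0.0, 0.0, -0.98, -0.02, -0.12, 0.0]
```

Call:
drive_tool --pt "0 0.9 0 -0.33 0 -0.05 0.7" --pt "0 0.9 0 -0.33 0 -0.1 0.7" --pt "0 0.95 0 -0.31 0 -0.13 0.7" --pt "0 0.95 0 -0.3 0 -0.16 0.7" --pt "0 0.95 0 -0.28 0 -0.18 0.7" --pt "0 0.95 0 -0.27 0 -0.21 0.7"

```text
clock: 17.98
tcp_pos: [588.8, 59.6, 190.5]
tool_rot: [0.966, -0.009, -0.258, -0.003]
ft_force: [0.6, 0.1, 0.4]
gripper_width: 59.9
```

Call:
drive_tool --pt "-0.24 0.57 -0.9 -0.19 0 0.11 1" --pt "-0.24 0.57 -0.9 -0.2 -0.02 0.1 1" --pt "-0.24 0.57 -0.9 -0.2 -0.03 0.09 1" --pt "-0.24 0.57 -0.9 -0.2 -0.05 0.08 1" --pt "-0.24 0.57 -0.9 -0.2 -0.07 0.07 1" --pt "-0.24 0.57 -0.9 -0.2 -0.09 0.06 1" --pt "-0.24 0.57 -0.9 -0.19 -0.1 0.04 1" --pt "-0.24 0.57 -0.9 -0.19 -0.11 0.04 1" --pt "-0.24 0.57 -0.9 -0.17 -0.14 0.02 1" --pt "-0.24 0.57 -0.9 -0.16 -0.14 0.01 1"

```text
clock: 19.23
tcp_pos: [478.3, 61.4, 190.7]
tool_rot: [0.924, 0.384, 0.002, -0.001]
ft_force: [-0.1, -0.1, 1.0]
gripper_width: 85.3
```

Run:
```python
from h import *
st()
o,p,R=pose()
a,b=plan(p,R,np.array([425,62,190]),tgtR(88.8),10,1+1)
```

```text
t 19.23 p [478.3  61.4 190.7] X [0.706 0.708 0.004] Z [ 0.003  0.003 -1.   ] F [-0.1 -0.1  1. ] w 85.3 q [-0.03  0.3   1.7   0.    1.13 -0.82]
[0.0, 0.0, -0.87, -0.07, -0.08, 0.0]
[0.0, -0.01, -0.88, -0.07, -0.08, 0.0]
[0.01, 0.0, -0.87, -0.07, -0.09, 0.0]
[0.0, -0.01, -0.88, -0.05, -0.09, 0.0]
[0.0, 0.0, -0.87, -0.05, -0.09, 0.01]
[0.0, -0.01, -0.87, -0.04, -0.1, 0.0]
[0.0, 0.0, -0.88, -0.03, -0.1, 0.0]
[0.0, 0.0, -0.87, -0.03, -0.11, 0.0]
[0.01, -0.01, -0.87, -0.02, -0.1, 0.0]
[0.0, 0.0, -0.88, 0.0, -0.11, 0.0]
```

Call:
drive_tool --pt "0 0 -0.9 -0.07 -0.08 0 1" --pt "0 0 -0.9 -0.07 -0.08 0 1" --pt "0 0 -0.9 -0.07 -0.09 0 1" --pt "0 0 -0.9 -0.05 -0.09 0 1" --pt "0 0 -0.86 -0.05 -0.09 0 1" --pt "0 0 -0.86 -0.04 -0.1 0 1" --pt "0 0 -0.86 -0.03 -0.1 0 1" --pt "0 0 -0.86 -0.03 -0.11 0 1" --pt "0 0 -0.86 -0.02 -0.1 0 1" --pt "0 0 -0.86 0 -0.11 0 1"

```text
clock: 20.48
tcp_pos: [425.1, 62.0, 190.7]
tool_rot: [0.714, 0.7, 0.001, -0.0]
ft_force: [-1.4, 0.5, -0.1]
gripper_width: 85.8
```

Run:
```python
from h import *
f=save('top','u'); st()
show(f,'u3',[481,62,40],90,-1.5,(180,115,330,215))
f=save('scene','u'); st()
show(f,'u4',[481,62,40],90,-1.5,(190,120,340,240))
```

```text
t 20.52 p [424.4  62.1 190.6] X [0.016 1.    0.002] Z [ 0.     0.002 -1.   ] F [-0.1  0.   0.7] w 85.4 q [-0.04  0.21  1.83  0.    1.1  -1.59]
t 20.57 p [424.7  62.1 190.5] X [0.021 1.    0.002] Z [ 0.     0.002 -1.   ] F [ 0.3 -0.9  0.4] w 85.6 q [-0.04  0.21  1.83  0.    1.1  -1.59]
```

View pics/u3.png

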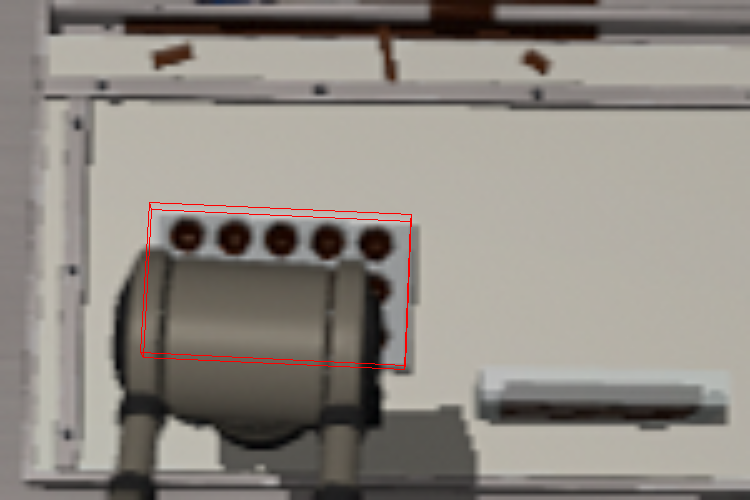

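View pics/u4.png

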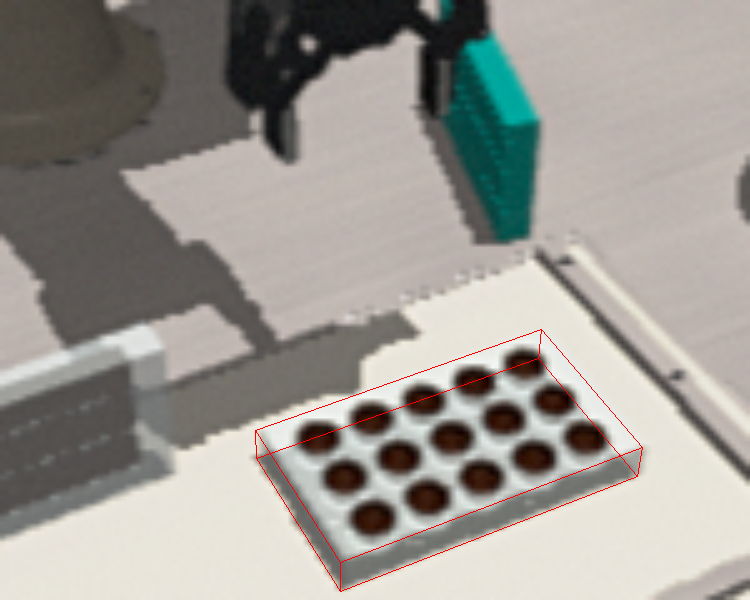

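The top view shows the mould lying, with its far edge at crop (150..410,210) and the stop rail at (…,100). The drawn pose fits in both views. I'll lower the tool behind it for the push in +x.

Call:
drive_tool --pt "0 0 -0.28 0 0 0.5 1" --pt "0 0 0 0 0 0.6 1" --pt "0 0 0 0 0 0.6 1" --pt "0 0 0 0 0 0.6 1" --pt "0 0 0 0 0 0.4 1" --pt "0 0 0 0 0 0.2 1" --pt "0 0 0 0 0 0.1 1" --pt "0 0 0 0 0 0 1"

```text
clock: 21.58
tcp_pos: [424.1, 62.3, 39.2]
tool_rot: [0.706, 0.708, -0.0, -0.002]
ft_force: [0.3, 0.1, 0.1]
gripper_width: 85.4
```

Run:
```python
from h import *
st()
f=save('scene','v')
show(f,'v4',[481,62,40],90,-1.5,(190,120,340,240))
```

```text
t 21.57 p [424.1  62.3  39.2] X [-0.002  1.     0.002] Z [-0.002  0.002 -1.   ] F [0.3 0.1 0.1] w 85.4 q [-0.03  0.45  2.01  0.    0.68 -1.61]
```

View pics/v4.png

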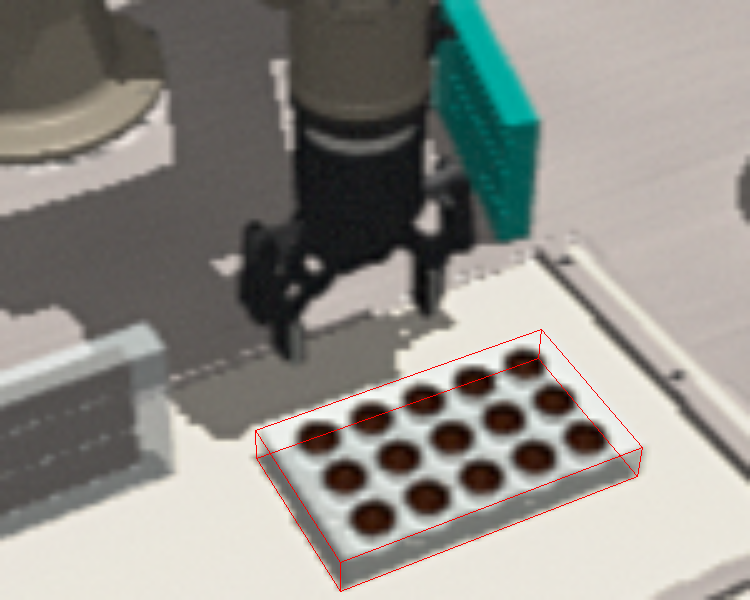

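Call:
drive_tool --pt "0 0 0 0 0.2 0.08 1" --pt "0 0 0 0 0.2 0 1" --pt "0 0 0 0 0.2 0 1" --pt "0 0 0 0 0.16 0 1" --pt "0 0 0 0 0.06 0 1" --pt "0 0 0 0 0.06 0 1" --pt "0 0 0 0 0.06 0 1"

```text
clock: 22.5
tcp_pos: [470.1, 62.5, 34.6]
tool_rot: [0.706, 0.708, -0.001, -0.002]
ft_force: [-2.6, -1.2, 1.5]
gripper_width: 85.4
```

Call:
drive_tool --pt "0 0 0 0 0.08 0 1" --pt "0 0 0 0 0.08 0 1" --pt "0 0 0 0 0.08 0 1" --pt "0 0 0 0 0.08 0 1" --pt "0 0 0 0 0.08 0 1" --pt "0 0 0 0 0.08 0 1" --pt "0 0 0 0 0.08 0 1" --pt "0 0 0 0 0.08 0 1"

```text
clock: 23.5
tcp_pos: [502.9, 62.6, 34.5]
tool_rot: [0.706, 0.708, -0.0, -0.002]
ft_force: [-2.0, -0.3, 1.5]
gripper_width: 85.1
```

Run:
```python
from h import *
st()
f=save('scene','w')
o,p,R=pose()
show(f,'w4',[p[0]+11,62,40],90,-.5,(190,120,340,240))
```

```text
t 23.5 p [502.9  62.6  34.5] X [-0.003  1.     0.002] Z [-0.003  0.002 -1.   ] F [-2.  -0.3  1.5] w 85.1 q [-0.03  0.56  1.8   0.    0.78 -1.6 ]
```

View pics/w4.png

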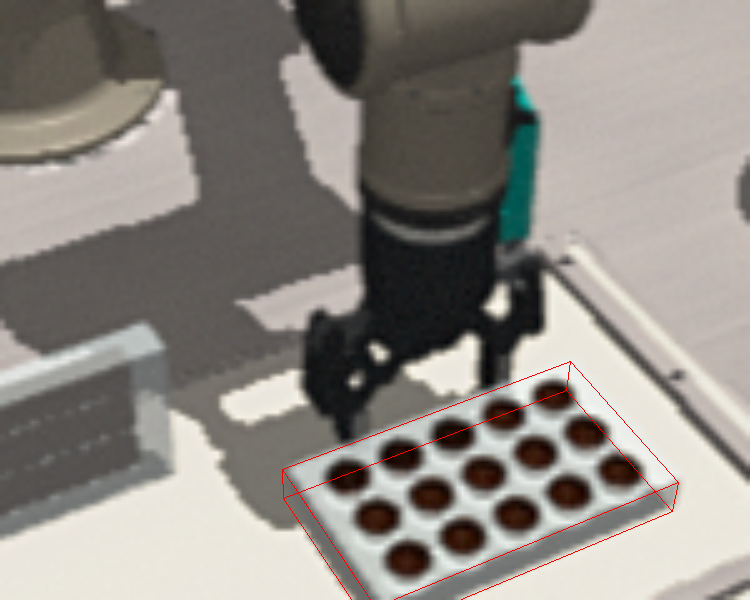

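The mould slides at about 2–3 N, square to both fingers. I'll continue to shortly before the rail.

Call:
drive_tool --pt "0 0 0 0 0.08 0 1" --pt "0 0 0 0 0.08 0 1" --pt "0 0 0 0 0.08 0 1" --pt "0 0 0 0 0.08 0 1" --pt "0 0 0 0 0.08 0 1" --pt "0 0 0 0 0.08 0 1" --pt "0 0 0 0 0.08 0 1" --pt "0 0 0 0 0.08 0 1" --pt "0 0 0 0 0.06 0 1"

```text
clock: 24.68
tcp_pos: [537.9, 62.6, 34.5]
tool_rot: [0.706, 0.708, -0.0, -0.002]
ft_force: [-3.0, 0.4, 2.1]
gripper_width: 85.2
```

Run:
```python
from h import *
st()
for n,c in(('top',(180,115,330,215)),('scene',(210,130,360,250))):
    f=save(n,'x')
    o,p,R=pose()
    show(f,'x4'+n,[p[0]+11,62,40],90,0.3,c)
```

```text
t 24.68 p [537.9  62.6  34.5] X [-0.003  1.     0.002] Z [-0.003  0.002 -1.   ] F [-3.   0.4  2.1] w 85.2 q [-0.03  0.61  1.71  0.    0.83 -1.6 ]
```

View pics/x4top.png

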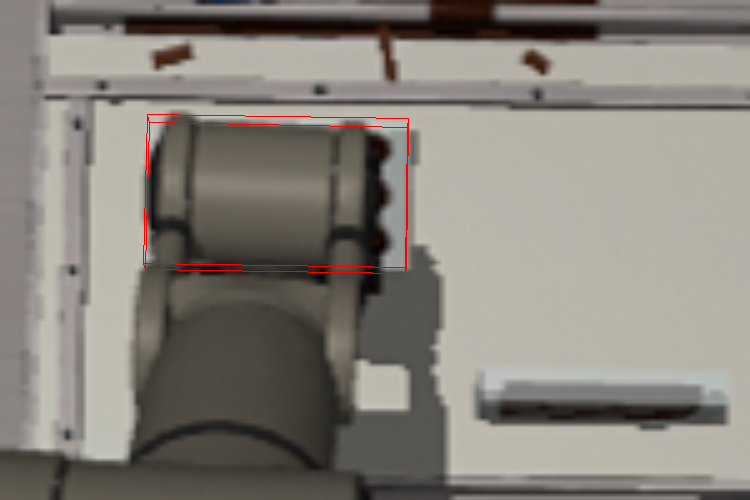

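View pics/x4scene.png

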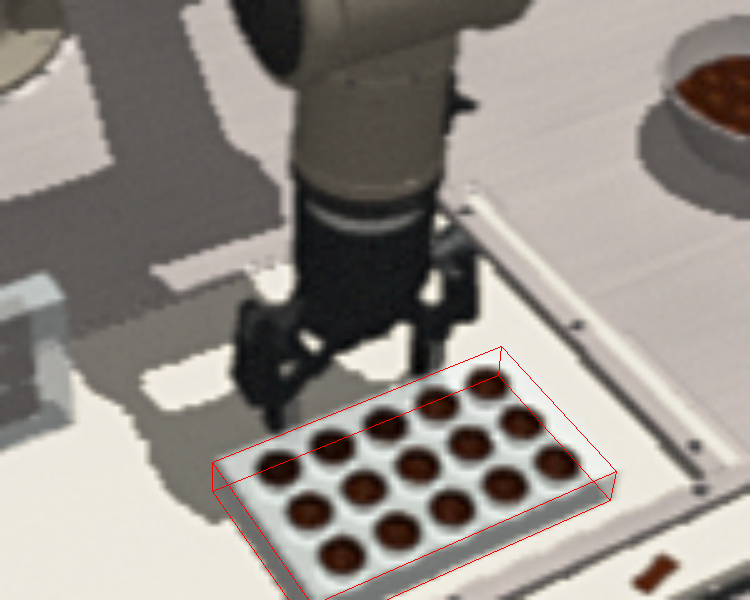

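Call:
drive_tool --pt "0 0 0 0 0.03 0 1" --pt "0 0 0 0 0.03 0 1" --pt "0 0 0 0 0.03 0 1" --pt "0 0 0 0 0.03 0 1" --pt "0 0 0 0 0.03 0 1" --pt "0 0 0 0 0.03 0 1"

```text
clock: 25.52
tcp_pos: [546.7, 62.7, 34.4]
tool_rot: [0.706, 0.708, -0.0, -0.002]
ft_force: [-2.2, -0.4, 0.2]
gripper_width: 85.2
```

Call:
drive_tool --pt "0 0 0 0 0.02 0 1" --pt "0 0 0 0 0.02 0 1"

```text
clock: 25.78
tcp_pos: [548.7, 62.7, 34.4]
tool_rot: [0.706, 0.708, -0.0, -0.002]
ft_force: [-2.3, -0.2, 0.2]
gripper_width: 85.4
```

Call:
drive_tool --pt "0 0 0 0 0.02 0 1"

```text
clock: 25.9
tcp_pos: [549.7, 62.7, 34.4]
tool_rot: [0.706, 0.708, -0.0, -0.002]
ft_force: [-1.6, 0.1, 0.4]
gripper_width: 85.6
```

Call:
drive_tool --pt "0 0 0 0 0.015 0 1"

```text
clock: 26.02
tcp_pos: [550.4, 62.7, 34.4]
tool_rot: [0.706, 0.708, -0.0, -0.002]
ft_force: [-1.4, -0.3, 0.9]
gripper_width: 85.8
```

Call:
drive_tool --pt "0 0 0 0 0.015 0 1"

```text
clock: 26.15
tcp_pos: [551.2, 62.7, 34.4]
tool_rot: [0.706, 0.708, -0.0, -0.002]
ft_force: [-2.9, -0.4, 0.8]
gripper_width: 85.4
```

Call:
drive_tool --pt "0 0 0 0 0.015 0 1"

```text
clock: 26.28
tcp_pos: [551.9, 62.7, 34.4]
tool_rot: [0.706, 0.708, -0.0, -0.002]
ft_force: [-2.6, -0.2, 1.3]
gripper_width: 85.5
```

Call:
drive_tool --pt "0 0 0 0 0.015 0 1"

```text
clock: 26.4
tcp_pos: [552.7, 62.7, 34.4]
tool_rot: [0.706, 0.708, -0.0, -0.002]
ft_force: [-3.1, -0.6, 1.6]
gripper_width: 85.4
```

Call:
drive_tool --pt "0 0 0 0 0.015 0 1"

```text
clock: 26.52
tcp_pos: [553.4, 62.7, 34.4]
tool_rot: [0.706, 0.708, -0.0, -0.002]
ft_force: [-2.0, -0.7, 0.5]
gripper_width: 85.4
```

Run:
```python
from h import *
st()
for n,c in(('top',(180,115,330,215)),('scene',(210,130,360,250))):
    f=save(n,'y')
    cu=f['image'][c[1]:c[3],c[0]:c[2]]; cv2.imwrite(f'pics/y{n}.png',cv2.resize(cu,None,fx=5,fy=5))
```

```text
t 26.52 p [553.4  62.7  34.4] X [-0.003  1.     0.002] Z [-0.003  0.002 -1.   ] F [-2.  -0.7  0.5] w 85.4 q [-0.03  0.63  1.66  0.    0.86 -1.6 ]
```

View pics/yscene.png

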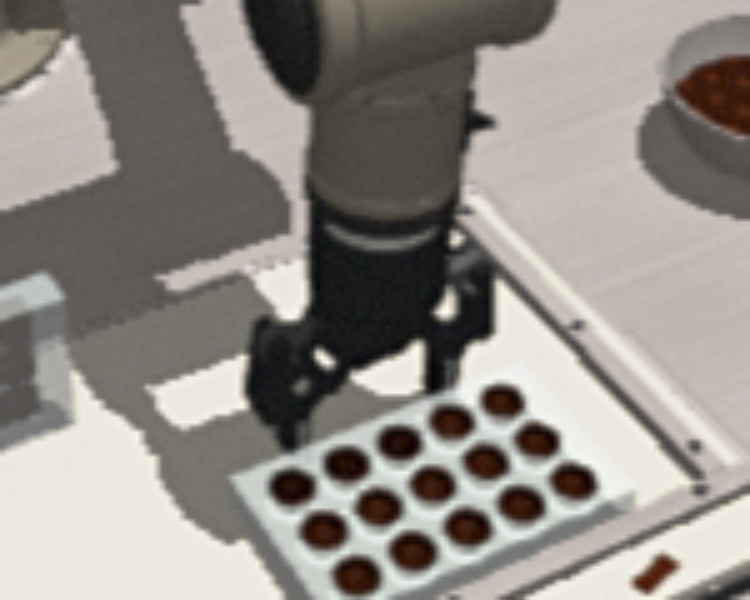

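View pics/ytop.png

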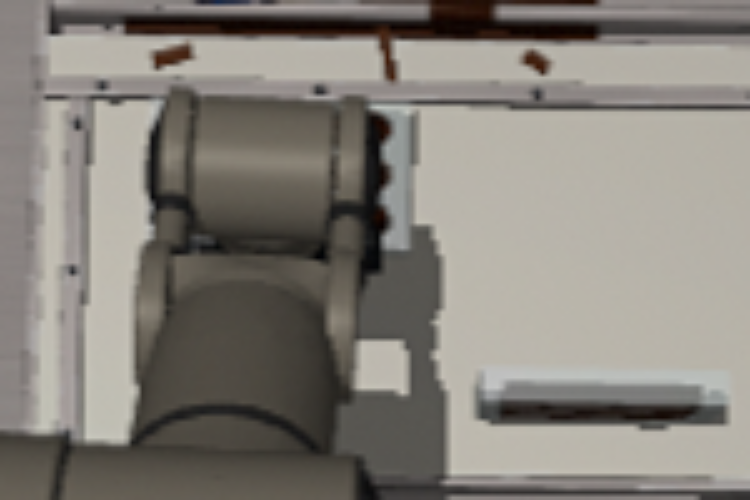

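A gap of a few millimetres remains (top view: mould edge at y≈107, rail at ≈101), so I keep stepping gently.

Call:
drive_tool --pt "0 0 0 0 0.015 0 1"

```text
clock: 26.75
tcp_pos: [554.1, 62.7, 34.4]
tool_rot: [0.706, 0.708, -0.0, -0.002]
ft_force: [-1.6, 0.1, 0.9]
gripper_width: 85.3
```

Call:
drive_tool --pt "0 0 0 0 0.015 0 1"

```text
clock: 26.88
tcp_pos: [554.9, 62.7, 34.4]
tool_rot: [0.706, 0.708, -0.0, -0.002]
ft_force: [-2.3, -0.9, 0.6]
gripper_width: 85.3
```

Call:
drive_tool --pt "0 0 0 0 0.015 0 1"

```text
clock: 27.0
tcp_pos: [555.7, 62.7, 34.4]
tool_rot: [0.706, 0.708, -0.0, -0.002]
ft_force: [-2.2, 0.2, 0.7]
gripper_width: 85.6
```

Call:
drive_tool --pt "0 0 0 0 0.01 0 1"

```text
clock: 27.12
tcp_pos: [556.2, 62.7, 34.4]
tool_rot: [0.706, 0.708, -0.0, -0.002]
ft_force: [-2.6, -0.3, 1.6]
gripper_width: 85.4
```

Call:
drive_tool --pt "0 0 0 0 0.01 0 1"

```text
clock: 27.25
tcp_pos: [556.6, 62.7, 34.4]
tool_rot: [0.706, 0.708, -0.0, -0.002]
ft_force: [-3.1, -0.2, 0.6]
gripper_width: 85.4
```

Call:
drive_tool --pt "0 0 0 0 0.015 0 1"

```text
clock: 27.38
tcp_pos: [556.6, 62.7, 34.4]
tool_rot: [0.706, 0.708, -0.001, -0.003]
ft_force: [-6.2, -0.9, 6.1]
gripper_width: 85.1
```

Call:
drive_tool --pt "0 0 0 0 0.015 0 1"

```text
clock: 27.5
tcp_pos: [556.6, 62.7, 34.4]
tool_rot: [0.706, 0.708, -0.002, -0.003]
ft_force: [-9.3, -0.7, 7.1]
gripper_width: 85.4
```

Call:
drive_tool --pt "0 0 0 0 0.015 0 1"

```text
clock: 27.62
tcp_pos: [556.7, 62.7, 34.4]
tool_rot: [0.706, 0.708, -0.002, -0.004]
ft_force: [-11.2, -1.9, 9.8]
gripper_width: 85.8
```

Call:
drive_tool --pt "0 0 0 0 0.015 0 1"

```text
clock: 27.75
tcp_pos: [556.7, 62.7, 34.4]
tool_rot: [0.706, 0.708, -0.003, -0.004]
ft_force: [-14.5, -2.1, 12.1]
gripper_width: 85.4
```

Firm contact on the stop rail came at TCP x ≈ 556.6 (14 N peak). I'll back off and go around to the mould's right end.

Call:
drive_tool --pt "0 0 0 0 -0.1 0 1" --pt "0 0 0 0 -0.3 0 1" --pt "0 0 0 0 0 -0.6 1" --pt "0 0 0 0 0 -0.8 1" --pt "0 0 0 0 0 -0.8 1"

```text
clock: 28.38
tcp_pos: [540.6, 62.4, 145.7]
tool_rot: [0.706, 0.708, 0.0, -0.001]
ft_force: [0.8, -0.1, 0.2]
gripper_width: 85.1
```

Run:
```python
from h import *
st()
o,p,R=pose()
plan(p,R,np.array([615,-78,150]),tgtR(0.3),19)
```

```text
t 28.38 p [540.6  62.4 145.7] X [-0.002  1.     0.002] Z [-0.002  0.002 -1.   ] F [ 0.8 -0.1  0.2] w 85.1 q [-0.03  0.46  1.59  0.    1.09 -1.6 ]
[0.0, 0.0, 0.95, -0.15, 0.08, -0.01]
[0.0, 0.0, 0.94, -0.14, 0.09, 0.0]
[-0.01, 0.0, 0.95, -0.13, 0.1, -0.01]
[0.0, 0.0, 0.94, -0.13, 0.11, 0.0]
[0.0, 0.0, 0.95, -0.11, 0.12, 0.0]
[0.0, 0.0, 0.94, -0.11, 0.13, -0.01]
[0.0, 0.0, 0.95, -0.09, 0.14, 0.0]
[-0.01, 0.0, 0.95, -0.08, 0.15, -0.01]
[0.0, 0.0, 0.94, -0.07, 0.15, 0.0]
[0.0, 0.0, 0.95, -0.06, 0.16, -0.01]
[0.0, 0.0, 0.94, -0.04, 0.16, 0.0]
[0.0, 0.0, 0.95, -0.03, 0.16, -0.01]
[-0.01, 0.0, 0.94, -0.01, 0.17, 0.0]
[0.0, -0.01, 0.95, -0.01, 0.17, -0.01]
[0.0, 0.0, 0.95, 0.01, 0.16, 0.0]
[0.0, 0.0, 0.94, 0.03, 0.17, -0.01]
[0.0, 0.0, 0.95, 0.04, 0.16, 0.0]
[0.0, 0.0, 0.94, 0.05, 0.16, -0.01]
[-0.01, 0.0, 0.95, 0.07, 0.15, 0.0]
```

Call:
drive_tool --pt "0 0 0.95 -0.15 0.08 0 1" --pt "0 0 0.95 -0.14 0.09 0 1" --pt "0 0 0.95 -0.13 0.1 0 1" --pt "0 0 0.94 -0.13 0.11 0 1" --pt "0 0 0.95 -0.11 0.12 0 1" --pt "0 0 0.94 -0.11 0.13 0 1" --pt "0 0 0.95 -0.09 0.14 0 1" --pt "0 0 0.95 -0.08 0.15 0 1" --pt "0 0 0.94 -0.07 0.15 0 1" --pt "0 0 0.95 -0.06 0.16 0 1"

```text
clock: 29.62
tcp_pos: [579.9, -12.1, 144.2]
tool_rot: [0.932, 0.364, -0.0, -0.001]
ft_force: [0.4, 0.4, 0.1]
gripper_width: 85.4
```

Call:
drive_tool --pt "0 0 0.94 -0.04 0.16 0 1" --pt "0 0 0.95 -0.03 0.16 0 1" --pt "0 0 0.94 -0.01 0.17 0 1" --pt "0 0 0.95 -0.01 0.17 0 1" --pt "0 0 0.95 0.01 0.16 0 1" --pt "0 0 0.94 0.03 0.17 0 1" --pt "0 0 0.95 0.04 0.16 0 1" --pt "0 0 0.94 0.05 0.16 0 1" --pt "0 0 0.95 0.07 0.15 0 1" --pt "0 0 0 0 0 0 1"

```text
clock: 30.88
tcp_pos: [615.1, -78.4, 143.8]
tool_rot: [1.0, 0.002, -0.001, -0.001]
ft_force: [0.7, 0.6, 0.3]
gripper_width: 85.7
```

Run:
```python
from h import *
st()
for n,c in(('top',(180,115,330,215)),('scene',(210,130,360,250))):
    f=save(n,'z')
    show(f,'z'+n,[562.5,62,40],90,0.3,c)
```

```text
t 30.88 p [615.1 -78.4 143.8] X [ 1.     0.004 -0.002] Z [-0.002  0.002 -1.   ] F [0.7 0.6 0.3] w 85.7 q [-0.25  0.59  1.37  0.    1.19 -0.26]
```

View pics/ztop.png

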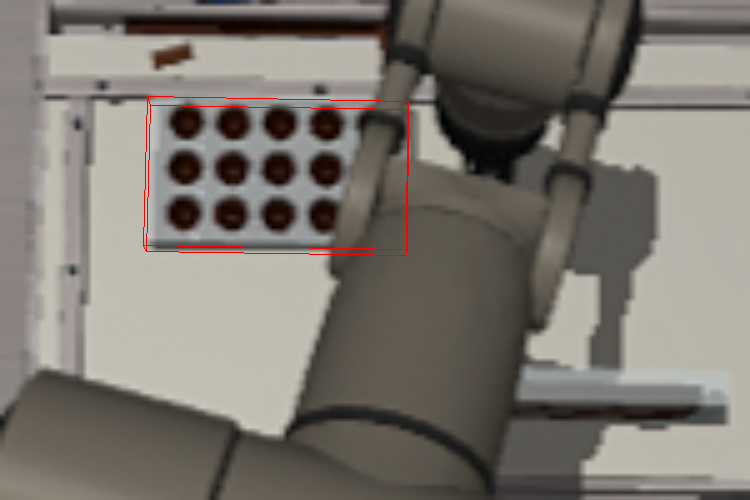

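View pics/zscene.png

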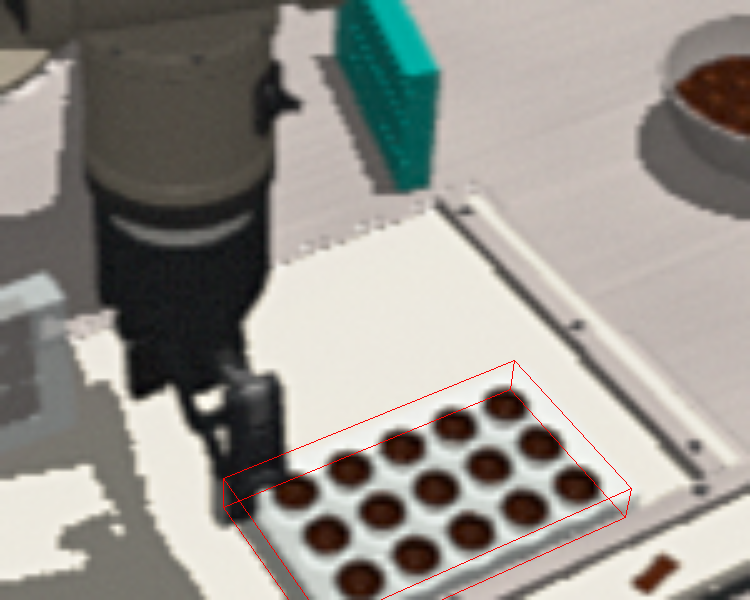

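Call:
drive_tool --pt "0 0 0 -0.16 0 0.4 0.7" --pt "0 0 0 0 0 0.5 0.7" --pt "0 0 0 0 0 0.5 0.7" --pt "0 0 0 0 0 0.4 0.7" --pt "0 0 0 0 0 0.24 0.7" --pt "0 0 0 0 -0.2 0 0.7" --pt "0 0 0 0 -0.2 0 0.7" --pt "0 0 0 0 0 0 0.7"

```text
clock: 31.98
tcp_pos: [606.5, -56.4, 42.9]
tool_rot: [1.0, 0.003, -0.001, -0.001]
ft_force: [0.2, 0.1, -0.3]
gripper_width: 59.7
```

Call:
drive_tool --pt "0 0 0 0 -0.06 0 0.7" --pt "0 0 0 0 -0.06 0 0.7" --pt "0 0 0 0 -0.06 0 0.7" --pt "0 0 0 0 -0.06 0 0.7" --pt "0 0 0 0 -0.06 0 0.7" --pt "0 0 0 0 -0.06 0 0.7"

```text
clock: 32.72
tcp_pos: [606.0, -39.7, 41.9]
tool_rot: [1.0, 0.002, -0.002, -0.001]
ft_force: [-1.4, -1.8, -0.7]
gripper_width: 59.7
```

Run:
```python
from h import *
st()
for n,c in(('scene',(210,130,360,250)),):
    f=save(n,'A')
    show(f,'A'+n,[562.5,62,40],90,0.3,c)
```

```text
t 32.73 p [606.  -39.7  41.9] X [ 1.     0.004 -0.003] Z [-0.003  0.002 -1.   ] F [-1.4 -1.8 -0.7] w 59.7 q [-0.19  0.69  1.5   0.    0.95 -0.2 ]
```

View pics/Ascene.png

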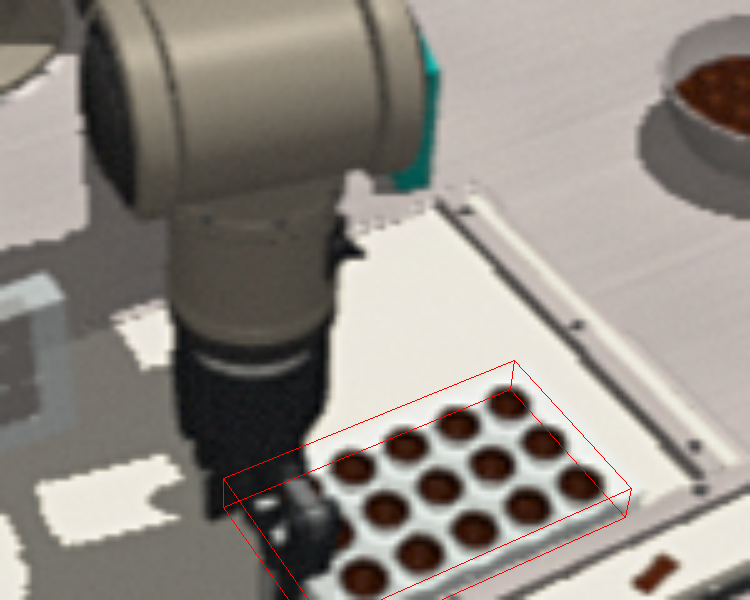

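Call:
drive_tool --pt "0 0 0 0 -0.06 0 0.7" --pt "0 0 0 0 -0.06 0 0.7" --pt "0 0 0 0 -0.06 0 0.7" --pt "0 0 0 0 -0.06 0 0.7" --pt "0 0 0 0 -0.06 0 0.7" --pt "0 0 0 0 -0.06 0 0.7" --pt "0 0 0 0 -0.06 0 0.7" --pt "0 0 0 0 -0.06 0 0.7" --pt "0 0 0 0 -0.06 0 0.7"

```text
clock: 33.9
tcp_pos: [605.8, -12.4, 42.0]
tool_rot: [1.0, 0.002, -0.002, -0.001]
ft_force: [-0.2, -0.0, -0.1]
gripper_width: 59.6
```

Run:
```python
from h import *
st()
for n,c in(('top',(180,115,330,215)),('scene',(220,130,370,250)),):
    f=save(n,'B'); p=pose()[1]
    show(f,'B'+n,[562.5,p[1]+11+95,40],90,0.3,c)
```

```text
t 33.9 p [605.8 -12.4  42. ] X [ 1.     0.004 -0.003] Z [-0.003  0.002 -1.   ] F [-0.2 -0.  -0.1] w 59.6 q [-0.15  0.69  1.51  0.    0.95 -0.15]
```

View pics/Bscene.png

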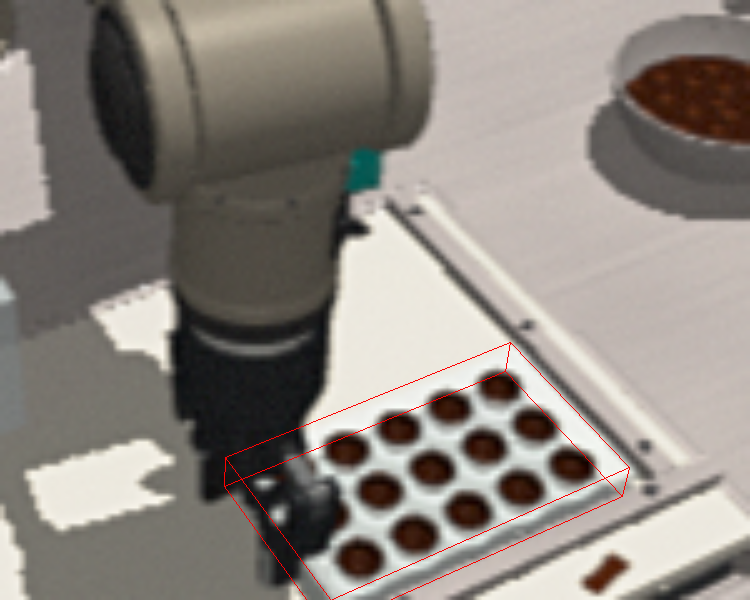

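View pics/Btop.png

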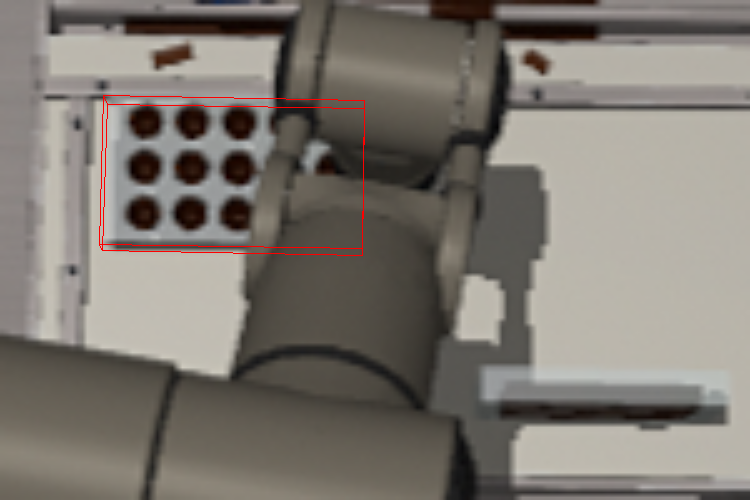

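About 12 mm remains to the guide rail (mould end at crop x≈108, rail at ≈88). I'll step in slowly.

Call:
drive_tool --pt "0 0 0 0 -0.03 0 0.7" --pt "0 0 0 0 -0.03 0 0.7" --pt "0 0 0 0 -0.03 0 0.7" --pt "0 0 0 0 -0.03 0 0.7" --pt "0 0 0 0 -0.03 0 0.7"

```text
clock: 34.62
tcp_pos: [605.9, -5.1, 42.1]
tool_rot: [1.0, 0.002, -0.002, -0.001]
ft_force: [-0.5, -2.6, 0.2]
gripper_width: 60.1
```

Call:
drive_tool --pt "0 0 0 0 -0.02 0 0.7"

```text
clock: 34.75
tcp_pos: [605.9, -4.0, 42.1]
tool_rot: [1.0, 0.002, -0.002, -0.001]
ft_force: [-0.1, -1.3, 0.6]
gripper_width: 60.2
```

Call:
drive_tool --pt "0 0 0 0 -0.02 0 0.7"

```text
clock: 34.88
tcp_pos: [605.8, -3.1, 42.1]
tool_rot: [1.0, 0.002, -0.002, -0.001]
ft_force: [1.1, -1.8, 0.4]
gripper_width: 59.8
```

Call:
drive_tool --pt "0 0 0 0 -0.02 0 0.7"

```text
clock: 35.0
tcp_pos: [605.8, -2.1, 42.1]
tool_rot: [1.0, 0.002, -0.002, -0.001]
ft_force: [0.2, -1.2, 0.6]
gripper_width: 60.1
```

Call:
drive_tool --pt "0 0 0 0 -0.02 0 0.7"

```text
clock: 35.12
tcp_pos: [605.8, -1.1, 42.1]
tool_rot: [1.0, 0.002, -0.002, -0.001]
ft_force: [-0.7, -1.6, 0.5]
gripper_width: 60.2
```

Call:
drive_tool --pt "0 0 0 0 -0.02 0 0.7"

```text
clock: 35.25
tcp_pos: [605.8, -0.1, 42.1]
tool_rot: [1.0, 0.002, -0.002, -0.001]
ft_force: [-0.1, -2.4, 0.8]
gripper_width: 59.9
```

Call:
drive_tool --pt "0 0 0 0 -0.015 0 0.7"

```text
clock: 35.38
tcp_pos: [605.8, 0.7, 42.1]
tool_rot: [1.0, 0.002, -0.002, -0.001]
ft_force: [-0.4, -2.1, 0.8]
gripper_width: 60.0
```

Call:
drive_tool --pt "0 0 0 0 -0.015 0 0.7"

```text
clock: 35.5
tcp_pos: [605.8, 1.4, 42.1]
tool_rot: [1.0, 0.002, -0.002, -0.001]
ft_force: [-0.3, -3.3, 0.8]
gripper_width: 60.2
```

Call:
drive_tool --pt "0 0 0 0 -0.015 0 0.7"

```text
clock: 35.62
tcp_pos: [605.8, 2.1, 42.1]
tool_rot: [1.0, 0.002, -0.002, -0.001]
ft_force: [-0.0, -2.3, 0.2]
gripper_width: 59.3
```

Call:
drive_tool --pt "0 0 0 0 -0.015 0 0.7"

```text
clock: 35.75
tcp_pos: [605.8, 2.9, 42.1]
tool_rot: [1.0, 0.002, -0.002, -0.001]
ft_force: [-0.1, -3.1, 0.6]
gripper_width: 60.1
```

Call:
drive_tool --pt "0 0 0 0 -0.015 0 0.7"

```text
clock: 35.88
tcp_pos: [605.8, 3.7, 42.1]
tool_rot: [1.0, 0.002, -0.002, -0.001]
ft_force: [0.3, -3.2, 0.4]
gripper_width: 59.7
```

Call:
drive_tool --pt "0 0 0 0 -0.015 0 0.7"

```text
clock: 36.0
tcp_pos: [605.8, 4.4, 42.1]
tool_rot: [1.0, 0.002, -0.002, -0.001]
ft_force: [-0.9, -3.0, 1.3]
gripper_width: 59.8
```

Call:
drive_tool --pt "0 0 0 0 -0.015 0 0.7"

```text
clock: 36.12
tcp_pos: [605.8, 4.6, 42.1]
tool_rot: [1.0, 0.002, -0.002, -0.001]
ft_force: [0.0, -7.8, 1.1]
gripper_width: 59.5
```

Call:
drive_tool --pt "0 0 0 0 -0.015 0 0.7"

```text
clock: 36.25
tcp_pos: [605.9, 4.6, 42.1]
tool_rot: [1.0, 0.002, -0.001, -0.0]
ft_force: [0.7, -9.9, 1.1]
gripper_width: 60.2
```

Call:
drive_tool --pt "0 0 0 0 -0.015 0 0.7"

```text
clock: 36.38
tcp_pos: [606.0, 4.6, 42.1]
tool_rot: [1.0, 0.002, -0.001, 0.0]
ft_force: [-0.7, -12.5, 1.4]
gripper_width: 59.6
```

Call:
drive_tool --pt "0 0 0 0 0.1 0 0.7" --pt "0 0 0 0 0.4 0 0.7" --pt "0 0 0 0 0.4 0 0.7" --pt "0 0 0 0 0.3 -0.5 0.7" --pt "0 0 0 0 0 -0.9 0.7" --pt "0 0 0 0 0 -0.9 0.7"

```text
clock: 37.12
tcp_pos: [606.0, -55.2, 157.9]
tool_rot: [1.0, 0.001, -0.002, -0.001]
ft_force: [-0.3, 0.1, -0.1]
gripper_width: 59.6
```

Run:
```python
from h import *
st()
for n,c in(('top',(180,115,330,215)),('scene',(220,130,370,250)),):
    f=save(n,'C')
    cu=f['image'][c[1]:c[3],c[0]:c[2]]; cv2.imwrite(f'pics/C{n}.png',cv2.resize(cu,None,fx=5,fy=5))
o,p,R=pose()
plan(p,R,np.array([540,100,170]),tgtR(90.3),20)
```

```text
t 37.12 p [606.  -55.2 157.9] X [ 1.     0.003 -0.004] Z [-0.004  0.003 -1.   ] F [-0.3  0.1 -0.1] w 59.6 q [-0.22  0.56  1.38  0.    1.2  -0.22]
[0.0, 0.0, -0.9, -0.07, -0.16, -0.01]
[0.01, -0.01, -0.9, -0.06, -0.16, -0.01]
[0.0, 0.0, -0.9, -0.04, -0.16, 0.0]
[0.0, 0.0, -0.9, -0.03, -0.17, -0.01]
[0.0, -0.01, -0.91, -0.02, -0.17, -0.01]
[0.01, 0.0, -0.9, 0.0, -0.17, -0.01]
[0.0, 0.0, -0.9, 0.01, -0.17, 0.0]
[0.0, -0.01, -0.9, 0.02, -0.17, -0.01]
[0.01, 0.0, -0.9, 0.04, -0.16, -0.01]
[0.0, 0.0, -0.9, 0.05, -0.16, -0.01]
[0.0, 0.0, -0.9, 0.06, -0.16, 0.0]
[0.01, -0.01, -0.9, 0.07, -0.16, -0.01]
[0.0, 0.0, -0.9, 0.09, -0.14, -0.01]
[0.0, 0.0, -0.9, 0.1, -0.14, -0.01]
[0.0, -0.01, -0.91, 0.1, -0.14, 0.0]
[0.01, 0.0, -0.9, 0.12, -0.12, -0.01]
[0.0, 0.0, -0.9, 0.13, -0.11, -0.01]
[0.0, -0.01, -0.9, 0.13, -0.1, -0.01]
[0.01, 0.0, -0.9, 0.15, -0.09, 0.0]
[0.0, 0.0, -0.9, 0.15, -0.09, -0.01]
```

View pics/Cscene.png

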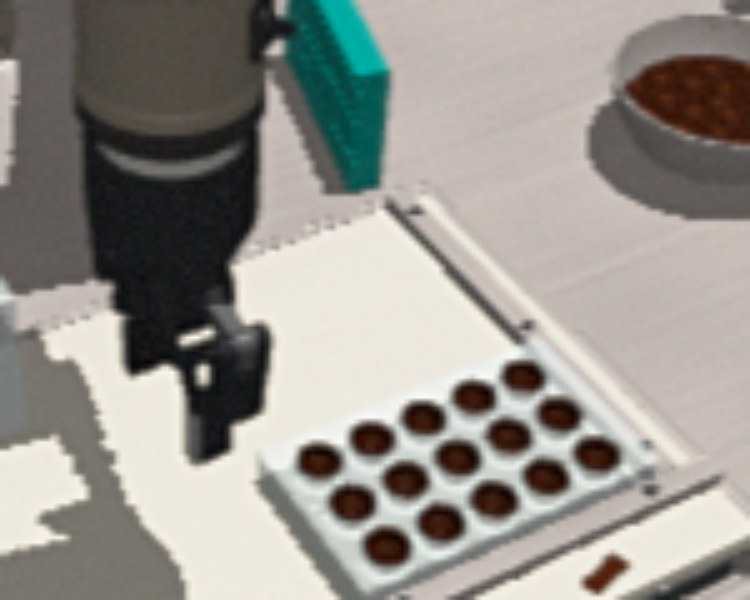

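View pics/Ctop.png

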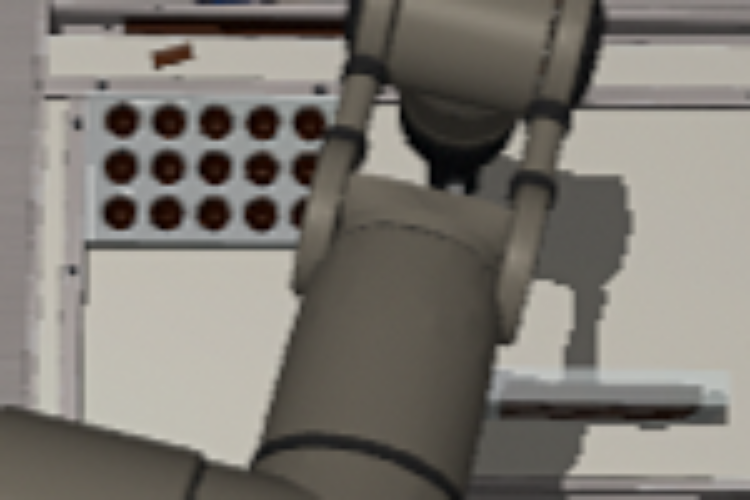

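The mould looks flush on both rails. To be sure the end push opened no gap at the stop rail, I'll re-press lightly in +x.

Call:
drive_tool --pt "0 0 -0.9 -0.14 -0.16 0 1" --pt "0 0 -0.9 -0.12 -0.16 0 1" --pt "0 0 -0.9 -0.1 -0.16 0 1" --pt "0 0 -0.9 -0.08 -0.17 0 1" --pt "0 0 -0.9 -0.02 -0.17 0 1" --pt "0 0 -0.9 0 -0.17 0 1" --pt "0 0 -0.9 0.01 -0.17 0 1" --pt "0 0 -0.9 0.02 -0.17 0 1" --pt "0 0 -0.9 0.04 -0.16 0 1" --pt "0 0 -0.9 0.05 -0.16 0 1"

```text
clock: 38.48
tcp_pos: [559.7, 22.0, 156.5]
tool_rot: [0.923, 0.386, -0.002, -0.002]
ft_force: [-0.0, -1.0, -0.2]
gripper_width: 85.1
```

Call:
drive_tool --pt "0 0 -0.9 0.06 -0.16 0 1" --pt "0 0 -0.9 0.07 -0.16 0 1" --pt "0 0 -0.9 0.09 -0.16 0 1" --pt "0 0 -0.9 0.1 -0.16 0 1" --pt "0 0 -0.9 0.1 -0.16 0 1" --pt "0 0 -0.9 0.12 -0.16 0 1" --pt "0 0 -0.9 0.13 -0.16 0 1" --pt "0 0 -0.9 0.13 -0.16 0 1" --pt "0 0 -0.9 0.15 -0.14 0 1" --pt "0 0 -0.9 0.15 -0.14 0 1"

```text
clock: 39.72
tcp_pos: [510.1, 104.3, 156.9]
tool_rot: [0.705, 0.709, -0.001, -0.002]
ft_force: [-0.1, -0.2, -0.2]
gripper_width: 85.3
```

Run:
```python
from h import *
st()
```

```text
t 39.73 p [510.1 104.3 156.9] X [-0.006  1.     0.002] Z [-0.004  0.002 -1.   ] F [-0.1 -0.2 -0.2] w 85.3 q [ 0.05  0.41  1.64  0.    1.09 -1.53]
```

Call:
drive_tool --pt "0 0 0 0 0 0.5 1" --pt "0 0 0 0 0 0.6 1" --pt "0 0 0 0 0 0.6 1" --pt "0 0 0 0 0 0.5 1" --pt "0 0 0 0 0.2 0.2 1" --pt "0 0 0 0 0.3 0 1" --pt "0 0 0 0 0.2 0 1" --pt "0 0 0 0 0.1 0 1" --pt "0 0 0 0 0 0 1"

```text
clock: 40.85
tcp_pos: [550.4, 105.3, 37.7]
tool_rot: [0.706, 0.709, -0.0, -0.002]
ft_force: [-0.6, 0.2, 0.7]
gripper_width: 85.4
```

Call:
drive_tool --pt "0 0 0 0 0.025 0 1" --pt "0 0 0 0 0.025 0 1" --pt "0 0 0 0 0.025 0 1"

```text
clock: 41.22
tcp_pos: [553.8, 105.5, 37.6]
tool_rot: [0.706, 0.709, -0.0, -0.002]
ft_force: [0.6, -0.5, 0.6]
gripper_width: 85.5
```

Call:
drive_tool --pt "0 0 0 0 0.015 0 1" --pt "0 0 0 0 0.015 0 1"

```text
clock: 41.48
tcp_pos: [555.3, 105.4, 37.5]
tool_rot: [0.706, 0.709, -0.0, -0.002]
ft_force: [0.1, 0.7, 0.3]
gripper_width: 85.5
```

Call:
drive_tool --pt "0 0 0 0 0.015 0 1"

```text
clock: 41.6
tcp_pos: [556.1, 105.4, 37.4]
tool_rot: [0.706, 0.709, -0.0, -0.002]
ft_force: [0.3, -0.4, 0.2]
gripper_width: 85.5
```

Call:
drive_tool --pt "0 0 0 0 0.015 0 1"

```text
clock: 41.72
tcp_pos: [556.6, 105.4, 37.4]
tool_rot: [0.706, 0.709, -0.001, -0.002]
ft_force: [-2.5, 0.3, 1.5]
gripper_width: 85.7
```

Call:
drive_tool --pt "0 0 0 0 0.015 0 1"

```text
clock: 41.85
tcp_pos: [556.6, 105.5, 37.4]
tool_rot: [0.705, 0.709, -0.001, -0.003]
ft_force: [-6.8, -1.1, 4.6]
gripper_width: 85.5
```

Call:
drive_tool --pt "0 0 0 0 0.015 0 1"

```text
clock: 41.98
tcp_pos: [556.6, 105.4, 37.4]
tool_rot: [0.705, 0.709, -0.002, -0.003]
ft_force: [-8.1, -1.0, 5.4]
gripper_width: 85.5
```

The fingers met the mould stiffly at 556.6 with no sliding, so it was still flush. I'll retreat clear and do a final check.

Call:
drive_tool --pt "0 0 0 0 -0.1 0 1" --pt "0 0 0 0 -0.4 0 1" --pt "0 0 0 0 -0.4 -0.3 1" --pt "0 0 0 0 0 -0.8 1" --pt "0 0 0 0 0 -0.9 1" --pt "0 0 0 0 -0.5 -0.9 1" --pt "0 0 0 0 -0.8 0 1" --pt "0 0 0 0 -0.5 0 1" --pt "0 0 0 0 0 0 1"

```text
clock: 43.1
tcp_pos: [422.9, 104.6, 183.3]
tool_rot: [0.705, 0.709, 0.0, -0.002]
ft_force: [1.1, -0.6, 0.0]
gripper_width: 85.4
```

Run:
```python
from h import *
st()
for n in('top','scene'):
    f=save(n,'D'); cv2.imwrite(f'pics/D2{n}.png',cv2.resize(f['image'],(800,600),interpolation=cv2.INTER_CUBIC))
f=dict(np.load('D_top.npz')); c=f['image'][115:190,180:290]; cv2.imwrite('pics/D3.png',cv2.resize(c,None,fx=7,fy=7,interpolation=cv2.INTER_CUBIC))
```

```text
t 43.1 p [422.9 104.6 183.3] X [-0.005  1.     0.002] Z [-0.002  0.002 -1.   ] F [ 1.1 -0.6  0. ] w 85.4 q [ 0.06  0.23  1.83  0.    1.09 -1.51]
```

View pics/D2scene.png

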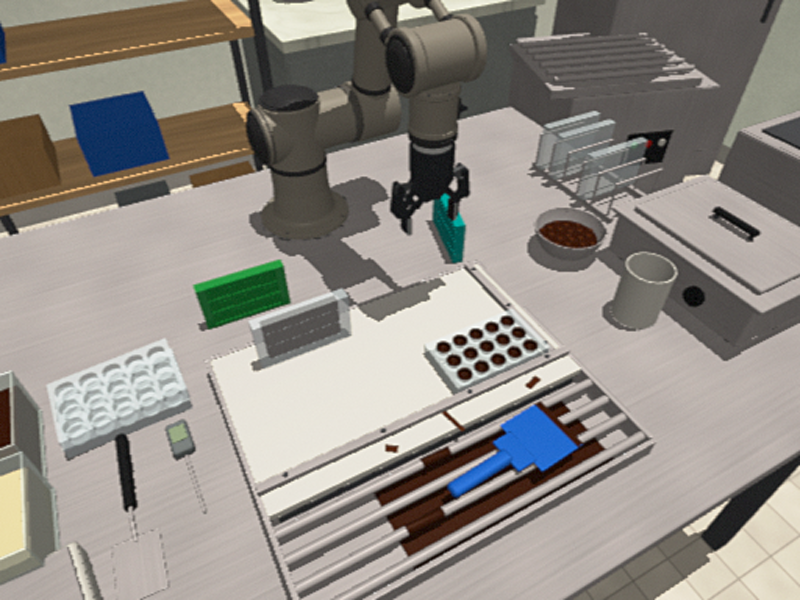

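View pics/D3.png

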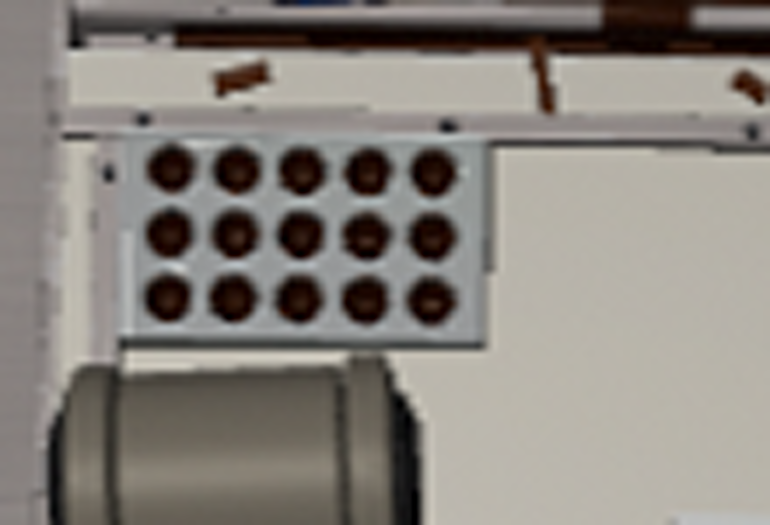

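The mould lies cavities up in the corner, with no visible gap to the stop rail (y≈138) or the guide rail (x≈122). The bar mould and the rest of the scene look unchanged, so I'm handing in.

```bash
python3 -c "
from h import *
ticket.hand_in(); print('ok')"
```

```text
the job is handed in; nothing more can be done
ok
```

The praline mould is lying on its flat back, cavities up, in the corner of the board, and I handed the job in at about 43 s of the 69 s limit.

- **Tipping:** I straddled the mould's top edge with the fingers and leaned it over its lower back edge, resting on the back finger. I then opened the fingers and drew the support away slowly. The free edge was only about 5 mm up when the last support left.
- **Sliding:** Two spread fingers pushed it first to the stop rail, then along it to the guide rail, taking 2–3 N. The highest readings at contact were about 14 N on the stop rail and 12.5 N on the guide rail, against the 35 N limit.
- **Last checks:** A second light press towards the stop rail met firm contact at the same tool position as before (x = 556.6 mm), so no gap had opened. The final pictures show no visible gap at either rail. The bar mould is still standing, nothing else appears to have moved, and the robot is clear of everything.
- **Disagreements:**
  - The two cameras differed by about 2° on the mould's starting angle; pressing it against the rails squared it up.
  - The stop rail was met about 5 mm further on than I had worked out from the pictures.
  - While backing out after the tip, joints 3 and 5 reached the ends of their ranges (0.04 and 2.66 rad). The move stopped there, and no reading showed them past it.

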